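# Unstack sample tubs onto a dispensing stage and step each under the needle

### The arm

A 7-joint arm with a two-finger parallel gripper is mounted at the origin on a cart in front of the work surface, level with it; the furniture and walls round the work are solid. World frame = base frame: x ahead of the robot, y to its left, z up, the work surface at z = 0. Lengths are in m, angles in rad, forces in N, time in s.
With the tool pointing down it reaches from about 0.4 to 0.85 m from the base axis. Payload 4.5 kg.
Tool frame: the origin (TCP) lies on the centre line of the jaws, within the pads' length; the fingertips stand r.tips_ahead ahead of it and the grasp point (between the pads) is the TCP (r.tips_ahead is the distance from the TCP to the fingertips, in m); z points along the fingers, y is the direction in which the jaws open and shut (so a half turn about z gives the same grasp; the last joint's range is limited). The gripper opens to 88 mm and grips with 3 to 60 N. Pads are 18 mm wide; open, the fingers measure 123 mm over their backs; the gripper's body (75 mm by 187 mm) begins 45 mm behind the grasp point.
Start: joints at [-1.243, 0.689, -0.195, 1.565, 0.157, 0.902, -0.215], TCP at [0.181, 0.598, 0.258] pointing down, gripper open.
Joint ranges: [-3.01, 3.01], [-0.46, 2.08], [-1.47, 1.51], [0.13, 2.56], [-1, 4.14], [0.04, 2.09], [-2.66, 2.66]. Speed limits (rad/s): [2.57, 2.57, 3.14, 3.14, 3.14, 3.14, 3.14].

### API

Orientations are given as a unit quaternion [x, y, z, w].
In Python, from plant import r gives the robot as it stands.
- The arm moves only by the shell command python3 -m inch 'ROWS' [FORCE]. ROWS is JSON, a list of rows, each a list of 5 numbers: the shift along the world's x, y, z in units of 25 mm (1.0 is 25 mm), then the turn about the world's z in units of 6 degrees (1.0 is 6 degrees), then the finger opening in mm, from 0 to 88.1. A call has 1 to 5 rows; each row shifts and turns the commanded pose from where the row before left it; what a row does not reach is not made up. A row lasts 1/10 s, in which the tool goes at most 50 mm and 8.59 degrees, less where a joint would pass 70% of its speed; a pose out of reach is approached as far as the arm can. A call is refused whole if a number of a shift passes 1 or a number of a turn 1, either way. A call with a gripper value outside its range is refused whole. The fingers move at their own pace and stop on an object; FORCE is the grip in N (left out, the last holds). Time passes only in rows, so rows that do not move let the fingers close. It gives the time, the measured TCP pose, the force and the opening at its end, in the units of the state.
- r.get_state(): the state, without advancing time (a new reading comes with each control period).
- r.snapshot(name): name is "scene" or "top"; returns a dict with "pixels" (384x512x3 uint8, red, green, blue), "range_z" (384x512 float32, m along the optical axis (not along the pixel's ray), 0 where there is no reading), "K" (3x3 intrinsics, pixels), "position" and "attitude" of the camera in the world. Camera axes: x right, y up, looking along -z (the intrinsics and any distortion apply to the point x, -y, -z); pixel columns grow to the right and rows downward; lengths in m; the calibration is good to about 2 mm. A picture is of the moment at which its call begins.
- r.finish_job(): hands the job in, once; it reports no verdict.
The state is a dict: "clock": time; "q": joint angles; "qd": joint speeds; "joint_torque": joint torques, N m; "tool_pos": TCP position; "eef_rot": TCP orientation; "contact_force": force on the tool from outside, world axes, zero at the start; "moment": the same for the moment, N m; "opening": opening from 0.0 (shut) to 1.0 (fully open).
Only numpy, scipy, OpenCV 4.12 (cv2) and the standard library are available. Lean on these libraries where they do the work, as an engineer would, in place of code of your own. Each camera call takes 0.05 s, during which the arm holds its last target. There are 200 camera calls.

### The job

Pull the coloured tubs one by one out of the spring-held nested stacks and stand each upright in its own pocket of the white sliding carrier. Then slide the loaded carrier to bring the tubs to rest with their middles under the fixed needle, about three seconds each, in the order red, yellow, green, blue (one of yellow and blue may be missing: skip it). Finally draw the carrier right back to its front stop with all tubs still seated in it, let go, and leave the bottles and the pen undisturbed.

Things in the scene. Friction and masses are not known exactly. Their poses are not given: they have to be found in the camera images.
- holder: fixed stack holder, base plate 112 (x) by 176 (y) by 12 mm, origin at the centre of its underside on the bench. Two stations at (0, -52.5) and (0, 52.5) mm; each holds one or two loose coloured tubs nested on one another in a fixed grey bottom tub, 24 mm pitch, sides along the holder's x and y. The +y and -y collar faces are free for gripping.
- station_right (a point): middle of the right (-y) station at the rim of its fixed grey bottom tub (40x40 mm, not to be removed), 45 mm above the bench. A steel leaf on the -x side, pressed by a 5 N spring (top 92 mm above the bench), and a fixed 26 mm wide wall on the +x side (top 83 mm) clamp the collars
- station_left (a point): the same for the left (+y) station. A tub needs a straight upward pull of up to about 15 N to break free; its foot sits 20 mm deep in the tub below; lift the foot above 98 mm before moving sideways
- tub_red: loose square red tub, 50 g. Origin: centre of its underside, z up through its mouth. Foot 29x29 mm from z 0 to 20 mm, above it a straight collar 40x40 mm (34x34 inside) to the rim at 44 mm, sides along its x and y; grip opposite collar faces. Always present. Starts in a station's grey bottom tub, origin 25 mm above the bench, alone or under a yellow or blue tub; red and green swap stations
- tub_green: loose square green tub, 50 g. Origin: centre of its underside, z up through its mouth. Foot 29x29 mm from z 0 to 20 mm, above it a straight collar 40x40 mm (34x34 inside) to the rim at 44 mm, sides along its x and y; grip opposite collar faces. Always present. Starts in a station's grey bottom tub, origin 25 mm above the bench, alone or under a yellow or blue tub; red and green swap stations
- tub_yellow: loose square yellow tub, 50 g. Origin: centre of its underside, z up through its mouth. Foot 29x29 mm from z 0 to 20 mm, above it a straight collar 40x40 mm (34x34 inside) to the rim at 44 mm, sides along its x and y; grip opposite collar faces. May be absent. Starts nested in a red or green tub, origin 49 mm above the bench; yellow and blue swap stations
- tub_blue: loose square blue tub, 50 g. Origin: centre of its underside, z up through its mouth. Foot 29x29 mm from z 0 to 20 mm, above it a straight collar 40x40 mm (34x34 inside) to the rim at 44 mm, sides along its x and y; grip opposite collar faces. May be absent. Starts nested in a red or green tub, origin 49 mm above the bench; yellow and blue swap stations
- stage: fixed base of the dispensing stage, 350x190 mm, on the bench; its x axis is the direction of joint cross, its y axis that of joint carrier. A post at its far end carries a horizontal arm (underside 179 mm above the bench) that reaches forward over it to the needle.
- needle_tip (a point): lower tip of the fixed needle, 105 mm above the bench, at (51, 0) mm in the stage frame; tubs in the pockets pass 22 mm below it (rims 83 mm above the bench). Above the needle a 22 mm cylinder starts at 140 mm. At cross = 0 the far pockets are 85 mm in front of it.
- cross (a joint): slide of the cross beam along the stage's +x (away from the robot), m: 0 = front stop (home, nearest the robot), 0.170 = far stop; stays where left, about 2 N friction
- carrier (a joint): slide of the carrier along the stage's +y (to the left) on the cross beam, m: from -0.056 to 0.056, 0 = middle; stays where left, about 2 N friction
- carrier_ref (a point): centre of the carrier's top face, 44 mm above the bench; the white carrier plate is 140 (x) by 150 (y) mm and moves with both slides, axes parallel to the stage's
- knob (a point): centre of the black square post for moving the carrier, 18x18 mm, sides along the carrier's x and y, from 42 to 98 mm above the bench, on a tongue 126 mm in front of (-x of) the carrier's centre; this point is 86 mm above the bench
- pocket_near_right (a point): centre of the floor of the near right pocket of the carrier (as the robot sees it at stage yaw 0): 35x35 mm square, 5 mm deep, sides along the carrier's x and y; a tub's foot stands in it, tub origin at this point within 3 mm
- pocket_near_left (a point): centre of the floor of the near left pocket of the carrier (as the robot sees it at stage yaw 0): 35x35 mm square, 5 mm deep, sides along the carrier's x and y; a tub's foot stands in it, tub origin at this point within 3 mm
- pocket_far_right (a point): centre of the floor of the far right pocket of the carrier (as the robot sees it at stage yaw 0): 35x35 mm square, 5 mm deep, sides along the carrier's x and y; a tub's foot stands in it, tub origin at this point within 3 mm
- pocket_far_left (a point): centre of the floor of the far left pocket of the carrier (as the robot sees it at stage yaw 0): 35x35 mm square, 5 mm deep, sides along the carrier's x and y; a tub's foot stands in it, tub origin at this point within 3 mm
- amber_bottle: loose amber bottle with black cap, 64 mm across, 103 mm high, origin at its underside: leave alone
- white_bottle: loose cream bottle with blue cap, 52 mm across, 86 mm high, origin at its underside: leave alone
- pen: loose marker pen with red cap lying on the bench, 14x128x16 mm along its y: leave alone
Mind the look-alikes: they are no part of the job. There is more than one size of the tub_yellow; the job needs the larger.

How it is judged:
By the outcome, as a careful person would: the job done as asked, in the order asked, and still so for the second after the job is handed in, with the robot touching nothing.
Of tub_yellow, tub_blue only 1 to 2 are there at a start; the rules pass over those that are not, and their reading is None.
At some moment in a run one of tub_red, tub_yellow, tub_green, tub_blue may be knocked a few centimetres aside while the robot is not near it.
Once in a run the grip may slacken for a moment while it holds something.
It also fails if it takes over 210 s, if anything falls off the work surface, if the arm or the gripper's body presses on something with over 40 N, if the wrist force passes 120 N, or if a joint passes its speed limit or range.

## Working session

There is one attempt and no reset: what is moved stays moved. The work goes in short steps, Python scripts to look and compute and a shell command to move; the robot and the scene stay as the last step left them, time stands still between calls to the robot, and variables do not carry over. Pictures are saved under pics/ and viewed, about 12 in all and at most 16, crops included, and the job is handed in when it is done.

```bash
ls; mkdir -p pics
cat > h.py <<'E'
import numpy as np, cv2
from plant import r
from scipy.spatial.transform import Rotation as R
def snap(n,f=None):
    s=r.snapshot(n)
    if f: cv2.imwrite('pics/'+f,s['pixels'][:,:,::-1])
    s['R']=R.from_quat(s['attitude']).as_matrix() if np.size(s['attitude'])==4 else np.array(s['attitude'])
    return s
def cloud(s):
    K=np.array(s['K']);h,w=s['range_z'].shape
    u,v=np.meshgrid(np.arange(w),np.arange(h));z=s['range_z']
    P=np.stack([(u-K[0,2])/K[0,0]*z,-(v-K[1,2])/K[1,1]*z,-z],-1)
    return P@s['R'].T+np.array(s['position'])
def ray(s,uv,zh):
    K=np.array(s['K']);uv=np.atleast_2d(np.array(uv,float))
    d=np.stack([(uv[:,0]-K[0,2])/K[0,0],-(uv[:,1]-K[1,2])/K[1,1],-np.ones(len(uv))],-1)@s['R'].T
    p=np.array(s['position']);t=(zh-p[2])/d[:,2]
    return p+t[:,None]*d
E
python3 - <<'E'
from h import *
for n in('scene','top'):
    s=snap(n,n+'1.png');print(n,s['K'],s['position'],s['attitude'],[k for k in s])
    np.savez('/tmp/'+n+'1.npz',**{k:s[k] for k in s})
st=r.get_state();print(st,r.tips_ahead)
E
```

```text
pics
scene [[444.59115534   0.         256.31163813]
 [  0.         444.59115534 190.92934353]
 [  0.           0.           1.        ]] [0.01731179 0.47511882 0.46826952] [-0.19026477  0.49580021  0.7950938  -0.29292888] ['pixels', 'range_z', 'K', 'position', 'attitude', 'R']
top [[478.10802652   0.         258.13381069]
 [  0.         478.10802652 187.53175415]
 [  0.           0.           1.        ]] [ 0.34893341 -0.14691135  1.15828142] [ 0.07130418 -0.05517886 -0.70092803  0.70751035] ['pixels', 'range_z', 'K', 'position', 'attitude', 'R']
{'clock': 0.1, 'q': array([-1.2431743 ,  0.68987362, -0.19450526,  1.56623001,  0.15729313,
        0.90249961, -0.21509847]), 'qd': array([ 0.0012774 , -0.00316941, -0.00021676, -0.00177689,  0.00135995,
       -0.00148499, -0.00034875]), 'joint_torque': array([-2.41110312e-03, -5.28509617e+01, -1.27092429e+00, -1.53839296e+01,
       -5.24734799e-02,  1.99147667e-03,  3.39669054e-05]), 'tool_pos': array([0.18089979, 0.59769292, 0.25700903]), 'eef_rot': array([ 1.46352951e-01,  9.89232104e-01, -8.08927741e-04, -5.65531982e-05]), 'contact_force': array([-0.73912759,  0.32210946,  0.4625895 ]), 'moment': array([-0.020422  ,  0.00619799,  0.05217278]), 'opening': 0.998367159129125} 0.019
```

View pics/scene1.png

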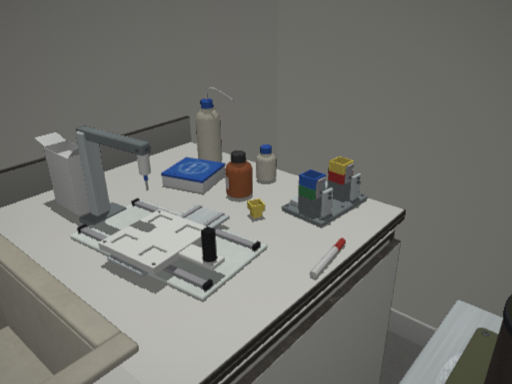

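View pics/top1.png

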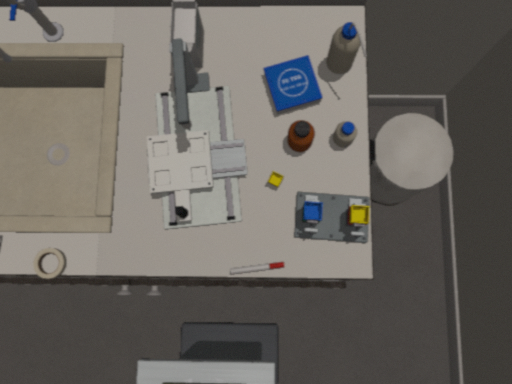

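Run:
```python
from h import *
s=snap('top');P=cloud(s);a=s['pixels']
np.savez('/tmp/top.npz',P=P,a=a)
t=lambda u,v:np.round(P[v,u],4)
for n,u,v in [('blue',312,212),('yellow',358,215),('benchR',280,240),('carrier',180,162),('knob',182,212),('amber',301,130),('stage',200,215),('holder',335,215)]:print(n,t(u,v))
c1=cv2.resize(a[180:250,285:375],None,fx=8,fy=8,interpolation=cv2.INTER_CUBIC)
c2=cv2.resize(a[85:232,140:250],None,fx=4,fy=4,interpolation=cv2.INTER_CUBIC)
H=600;o=np.zeros((H,0,3),np.uint8)
cv2.imwrite('pics/c1.png',c1[:,:,::-1]);cv2.imwrite('pics/c2.png',c2[:,:,::-1])
# upper surfaces
hsv=cv2.cvtColor(a,cv2.COLOR_RGB2HSV)
def rep(n,m):
    m=m.astype(np.uint8);k,l,stt,c=cv2.connectedComponentsWithStats(m)
    for i in range(1,k):
        if stt[i,4]>40:
            q=P[l==i];pts=np.argwhere(l==i)[:,::-1].astype(np.float32);rr=cv2.minAreaRect(pts)
            print(n,stt[i,4],c[i].round(1),np.median(q,0).round(4),'z95',np.percentile(q[:,2],95).round(4),[np.round(x,1) for x in rr])
Z=P[:,:,2]
h_,s_,v_=hsv[...,0],hsv[...,1],hsv[...,2]
rep('blue',(h_>110)&(h_<130)&(s_>150)&(v_>60))
rep('yel',(h_>22)&(h_<35)&(s_>150)&(v_>80))
rep('red',((h_<8)|(h_>172))&(s_>150)&(v_>60))
rep('carrierplane',(abs(Z-.044)<.005)&(P[...,1]>-.15)&(np.arange(512)[None]<260))
rep('knob',(abs(Z-.098)<.008)&(P[...,1]>-.15)&(np.arange(512)[None]<260))
```

```text
blue [ 0.4896 -0.2445  0.0727]
yellow [ 0.4841 -0.3495  0.0687]
benchR [ 0.4302 -0.1734  0.0013]
carrier [0.6108 0.0675 0.047 ]
knob [0.4838 0.0484 0.0985]
amber [ 0.6749 -0.2184  0.1016]
stage [0.4881 0.0207 0.0098]
holder [ 0.4911 -0.3055  0.0087]
yel 134 [275.1 178.9] [ 0.5769 -0.1604  0.0178] z95 0.0338 [array([275.2, 179.1]), array([11.2, 11.6]), np.float64(26.6)]
yel 322 [359.1 214.1] [ 0.4857 -0.3511  0.0729] z95 0.0947 [array([359., 214.]), array([18., 18.]), np.float64(90.0)]
red 53 [276.2 265.1] [ 0.3704 -0.1639  0.0135] z95 0.0183 [array([276., 265.]), array([ 4., 12.]), np.float64(90.0)]
carrierplane 3468 [179.9 165.5] [0.6064 0.0654 0.0437] z95 0.0472 [array([180.5, 176.6]), array([88.8, 63.2]), np.float64(85.4)]
knob 54 [38.2 15.2] [0.9624 0.4183 0.0975] z95 0.1044 [array([37.8, 15.2]), array([ 7.8, 11.1]), np.float64(56.3)]
knob 68 [196.5  37.4] [0.8986 0.0281 0.0983] z95 0.1056 [array([197.4,  33.1]), array([ 6.6, 40. ]), np.float64(11.9)]
knob 69 [179.2 209.6] [0.4903 0.0552 0.0976] z95 0.1009 [array([179., 210.]), array([8., 8.]), np.float64(90.0)]
```

View pics/c1.png

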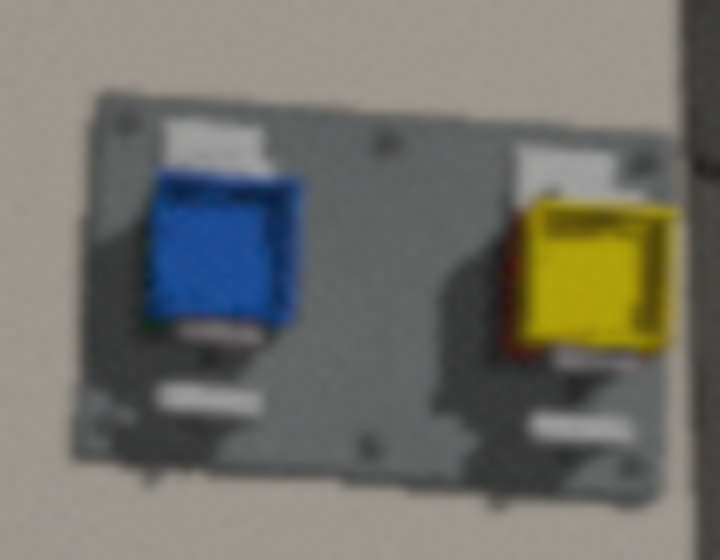

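View pics/c2.png

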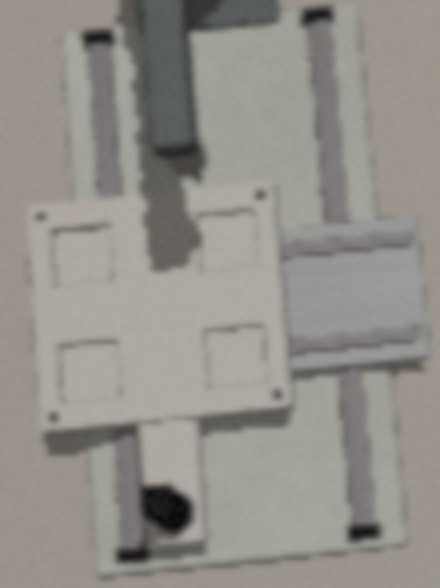

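```bash
cat >> h.py <<'E'
def masks(s):
    hsv=cv2.cvtColor(s['pixels'],cv2.COLOR_RGB2HSV);h,q,v=[hsv[...,i] for i in range(3)]
    ok=(q>110)&(v>45)
    return dict(red=((h<8)|(h>172))&ok,yellow=(h>20)&(h<36)&ok,green=(h>45)&(h<90)&ok,blue=(h>100)&(h<130)&ok)
def blobs(m,lo=25):
    k,l,st,c=cv2.connectedComponentsWithStats(m.astype(np.uint8))
    return [(l==i,st[i,4],c[i]) for i in range(1,k) if st[i,4]>=lo]
E
python3 - <<'E'
from h import *
s=snap('top');P=cloud(s);a=s['pixels'];Z=P[...,2];X=P[...,0];Y=P[...,1]
def rect(n,m,zh):
    b=max(blobs(m,200),key=lambda t:t[1]);cs,_=cv2.findContours(b[0].astype(np.uint8),cv2.RETR_EXTERNAL,cv2.CHAIN_APPROX_NONE)
    c=max(cs,key=len)[:,0]; w=ray(s,c,zh)[:,:2]
    rr=cv2.minAreaRect((w*1000).astype(np.float32));print(n,b[1],rr)
roi=(X>.38)&(X<.6)&(Y<-.19)&(Y>-.43)
hsv=cv2.cvtColor(a,cv2.COLOR_RGB2HSV)
print('holder px',hsv[215,335],'bench',hsv[240,280])
for r_,c_ in [(162,180),(120,195),(120,165),(160,228),(215,200),(222,160)]:print((r_,c_),a[r_,c_],P[r_,c_].round(4))
grey=(hsv[...,2]<110)&roi
rect('holder',cv2.morphologyEx((grey|(roi&(Z>.03))).astype(np.uint8),cv2.MORPH_CLOSE,np.ones((5,5))),.012)
roi2=(X>.4)&(X<.8)&(Y<.2)&(Y>-.09)
car=roi2&(Z>.036)&(Z<.055)
cc=cv2.morphologyEx(car.astype(np.uint8),cv2.MORPH_OPEN,np.ones((15,15)))
rect('carrier(open15)',cc,.044)
cc=cv2.morphologyEx((a.min(2)>175).astype(np.uint8)*roi2,cv2.MORPH_OPEN,np.ones((5,5)));print(cc.sum())
for n,m in masks(s).items():
    for b,A,c in blobs(m):print(n,A,c.round(1),np.median(P[b],0).round(3),'max',np.percentile(P[b][:,2],97).round(3))
E
```

```text
holder px [100   8 101] bench [ 18  25 156]
(162, 180) [172 169 161] [0.6118 0.0683 0.0428]
(120, 195) [160 161 153] [0.7288 0.0416 0.0079]
(120, 165) [119 114 116] [0.7256 0.1155 0.0163]
(160, 228) [151 154 152] [ 0.6209 -0.0458  0.0283]
(215, 200) [163 163 155] [0.4885 0.0212 0.0065]
(222, 160) [153 148 140] [4.712e-01 1.195e-01 3.000e-04]
holder 3533 ((488.47344970703125, -299.63934326171875), (186.15237426757812, 216.97962951660156), 89.95211029052734)
carrier(open15) 2060 ((616.2216186523438, 67.0848388671875), (137.59873962402344, 136.8025360107422), 50.745975494384766)
0
red 70 [276.5 264.9] [ 0.37  -0.165  0.014] max 0.018
yellow 149 [275.  178.8] [ 0.577 -0.16   0.018] max 0.036
yellow 343 [359.1 214. ] [ 0.486 -0.351  0.073] max 0.095
blue 80 [12.7 11.3] [0.917 0.425 0.196] max 0.199
blue 165 [348.5  31. ] [ 0.881 -0.319  0.173] max 0.177
blue 1990 [292.1  83.3] [ 0.814 -0.201  0.034] max 0.039
blue 116 [347.5 127.8] [ 0.685 -0.327  0.086] max 0.092
blue 342 [312.3 210.7] [ 0.492 -0.245  0.073] max 0.096
```

Run:
```python
from h import *
s=np.load('/tmp/top1.npz');s=dict(s)
def pts(c,o,f,z): return ray(s,[((x+.5)/f-.5+o[0],(y+.5)/f-.5+o[1]) for x,y in c],z)[:,:2]
def show(n,p):
    print(n,(p*1000).round(1).tolist(),'centre',(p.mean(0)*1000).round(1))
    for i in range(len(p)):
        d=p[(i+1)%len(p)]-p[i];print('  len',(np.linalg.norm(d)*1000).round(1),'ang',np.degrees(np.arctan2(d[1],d[0])).round(2))
h=pts([(97,93),(72,460),(655,500),(680,132)],(285,180),8,.012);show('holder TL BL BR TR',h)
show('carrier',pts([(30,207),(47,432),(290,408),(275,185)],(140,85),4,.044))
show('pockets',pts([(84,258),(90,370),(236,357),(227,240)],(140,85),4,.044))
show('stage',pts([(67,35),(100,575),(407,543),(355,8)],(140,85),4,.010))
show('yellow rim',pts([(533,203),(520,348),(660,348),(672,207)],(285,180),8,.093))
show('blue rim',pts([(160,175),(150,322),(290,325),(300,178)],(285,180),8,.093))
show('armtip',pts([(155,150),(193,148)],(140,85),4,.195))
m=[b for b in blobs((s['pixels'].max(2)<45)&True,40)]
for b,A,c in m:
    if abs(c[0]-181)<8 and abs(c[1]-212)<10:
        v,u=np.where(b);print('knob',A,c,ray(s,[c],.09)[0])
```

```text
holder TL BL BR TR [[548.1, -213.3], [436.8, -205.5], [426.6, -378.4], [537.4, -389.1]] centre [ 487.2 -296.5]
  len 111.5 ang 175.99
  len 173.2 ang -93.37
  len 111.3 ang -5.52
  len 176.1 ang 86.54
carrier [[674.9, 150.9], [536.4, 133.4], [552.0, -10.9], [689.4, 2.1]] centre [613.2  68.9]
  len 139.5 ang -172.8
  len 145.1 ang -83.85
  len 138.1 ang 5.42
  len 149.4 ang 95.59
pockets [[643.1, 116.4], [574.2, 109.5], [582.7, 22.3], [654.8, 30.1]] centre [613.7  69.6]
  len 69.3 ang -174.28
  len 87.6 ang -84.42
  len 72.5 ang 6.23
  len 87.0 ang 97.72
stage [[798.3, 142.3], [454.9, 105.3], [475.9, -79.9], [816.9, -40.8]] centre [636.5  31.7]
  len 345.4 ang -173.85
  len 186.3 ang -83.52
  len 343.2 ang 6.54
  len 184.0 ang 95.8
yellow rim [[503.6, -330.4], [462.9, -325.8], [463.2, -364.6], [502.8, -369.1]] centre [ 483.1 -347.5]
  len 41.0 ang 173.63
  len 38.8 ang -89.48
  len 39.9 ang -6.47
  len 38.7 ang 88.8
blue rim [[510.7, -226.2], [469.2, -223.1], [468.7, -262.1], [510.2, -265.4]] centre [ 489.7 -244.2]
  len 41.6 ang 175.82
  len 39.0 ang -90.73
  len 41.6 ang -4.55
  len 39.2 ang 89.21
armtip [[662.2, 45.9], [663.3, 25.9]] centre [662.7  35.9]
  len 20.1 ang -86.63
  len 20.1 ang 93.37
knob 90 [180.86666667 211.67777778] [0.48556301 0.05259605 0.09      ]
```

```bash
python3 - <<'E'
from h import *
s=dict(np.load('/tmp/scene1.npz'));a=s['pixels']
c=cv2.resize(a[140:200,125:170],None,fx=8,fy=8,interpolation=cv2.INTER_CUBIC)
c2=cv2.resize(a[150:225,295:370],None,fx=6,fy=6,interpolation=cv2.INTER_CUBIC)
H=max(c.shape[0],c2.shape[0]);o=np.zeros((H,c.shape[1]+c2.shape[1],3),np.uint8);o[:c.shape[0],:c.shape[1]]=c;o[:c2.shape[0],c.shape[1]:]=c2
cv2.imwrite('pics/n.png',o[:,:,::-1]);print(o.shape)
E
for i in 1 2 3 4 5; do python3 -m inch '[[0.49,-0.87,0,0.155,60],[0.49,-0.87,0,0.155,60],[0.49,-0.87,0,0.155,60],[0.49,-0.87,0,0.155,60],[0.49,-0.87,0,0.155,60]]' 20; done
```

```text
(480, 810, 3)
clock: 0.7
tool_pos: [0.2426, 0.4885, 0.2576]
eef_rot: [0.106, 0.994, -0.0, -0.0]
contact_force: [-0.0, -0.2, 0.0]
opening: 0.685
clock: 1.2
tool_pos: [0.3039, 0.3798, 0.2577]
eef_rot: [0.065, 0.998, -0.0, 0.0]
contact_force: [0.4, 0.2, 0.3]
opening: 0.683
clock: 1.7
tool_pos: [0.3652, 0.2711, 0.2578]
eef_rot: [0.025, 1.0, 0.0, 0.0]
contact_force: [-0.5, 0.5, -0.2]
opening: 0.679
clock: 2.2
tool_pos: [0.4264, 0.1623, 0.2577]
eef_rot: [-0.016, 1.0, 0.0, -0.0]
contact_force: [0.2, 0.4, 0.0]
opening: 0.681
clock: 2.7
tool_pos: [0.4876, 0.0535, 0.2577]
eef_rot: [-0.056, 0.998, 0.0, -0.0]
contact_force: [0.3, 0.3, -0.7]
opening: 0.679
```

View pics/n.png

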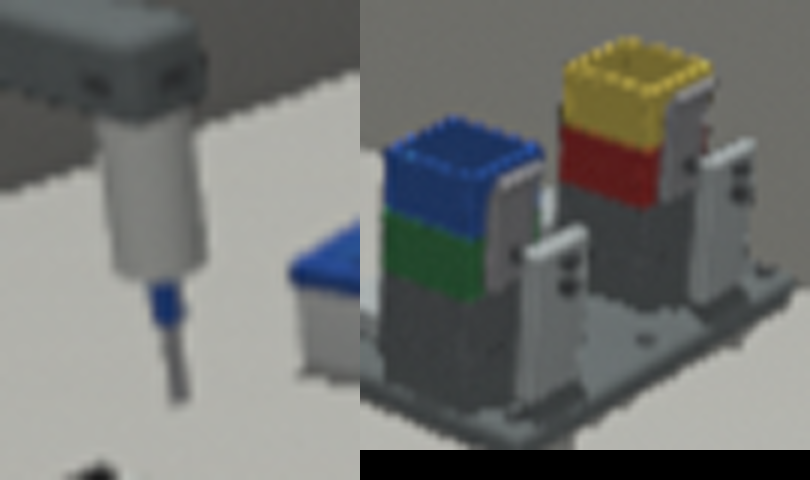

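```bash
python3 - <<'E'
from h import *
s=dict(np.load('/tmp/scene1.npz'));print(ray(s,[(146.9,189.8)],.105))
E
python3 -m inch '[[0,0.08,-0.98,0,60],[0,0,-0.98,0,60],[0,0,-0.98,0,60],[0,0,-0.98,0,60],[0,0,-0.98,0,60]]'
python3 -m inch '[[0,0,-0.98,0,60],[0,0,-0.98,0,60],[0,0,0,0,10],[0,0,0,0,10],[0,0,0,0,10]]'
python3 -m inch '[[0,0,0,0,10],[0,0,0,0,10],[0,0,0,0,10]]'
```

```text
[[0.67499991 0.03928299 0.105     ]]
clock: 3.2
tool_pos: [0.4874, 0.0564, 0.1343]
eef_rot: [-0.056, 0.998, 0.0, 0.0]
contact_force: [0.5, -0.1, 0.6]
opening: 0.679
clock: 3.7
tool_pos: [0.4879, 0.0566, 0.0873]
eef_rot: [-0.056, 0.998, 0.0, 0.001]
contact_force: [-0.2, -0.1, -0.7]
opening: 0.432
clock: 4.0
tool_pos: [0.4877, 0.0569, 0.087]
eef_rot: [-0.056, 0.998, 0.0, 0.001]
contact_force: [-0.1, 0.4, 4.3]
opening: 0.202
```

```bash
python3 -m inch '[[-0.4,-0.044,0,0,10],[-0.4,-0.044,0,0,10],[-0.4,-0.044,0,0,10],[-0.4,-0.044,0,0,10]]' 30
python3 -m inch '[[-0.15,-0.017,0,0,10],[-0.15,-0.017,0,0,10]]'
python3 -m inch '[[-0.1,-0.011,0,0,10],[-0.1,-0.011,0,0,10]]'
python3 -m inch '[[-0.1,-0.011,0,0,10],[-0.1,-0.011,0,0,10]]'
python3 -m inch '[[-0.1,-0.011,0,0,10],[0,0,0,0,10]]'
```

```text
clock: 4.4
tool_pos: [0.4474, 0.0524, 0.0869]
eef_rot: [-0.056, 0.998, 0.0, 0.001]
contact_force: [3.5, 1.0, 5.2]
opening: 0.201
clock: 4.6
tool_pos: [0.4395, 0.0515, 0.0869]
eef_rot: [-0.056, 0.998, 0.0, 0.001]
contact_force: [2.5, 1.0, 6.1]
opening: 0.201
clock: 4.8
tool_pos: [0.4348, 0.051, 0.0869]
eef_rot: [-0.056, 0.998, 0.0, 0.001]
contact_force: [1.8, 1.3, 7.6]
opening: 0.202
clock: 5.0
tool_pos: [0.4298, 0.0504, 0.0869]
eef_rot: [-0.056, 0.998, 0.0, 0.001]
contact_force: [2.1, 0.8, 8.0]
opening: 0.197
clock: 5.2
tool_pos: [0.4266, 0.05, 0.0869]
eef_rot: [-0.056, 0.998, 0.0, 0.0]
contact_force: [1.1, 0.8, 7.7]
opening: 0.199
```

```bash
for i in 1 2 3; do python3 -m inch '[[-0.1,-0.011,0.01,0,10],[-0.1,-0.011,0.01,0,10]]'; done
python3 - <<'E'
from h import *
s=snap('top','top2.png');np.savez('/tmp/top2.npz',**s)
E
```

```text
clock: 5.4
tool_pos: [0.4227, 0.0497, 0.087]
eef_rot: [-0.056, 0.998, 0.0, 0.001]
contact_force: [7.5, -0.5, -3.9]
opening: 0.198
clock: 5.6
tool_pos: [0.4225, 0.0498, 0.0871]
eef_rot: [-0.055, 0.998, 0.001, 0.005]
contact_force: [18.2, 2.2, -16.2]
opening: 0.205
clock: 5.8
tool_pos: [0.4222, 0.05, 0.0874]
eef_rot: [-0.055, 0.998, 0.001, 0.007]
contact_force: [26.3, 0.9, -27.6]
opening: 0.206
```

```bash
python3 -m inch '[[0.3,0.033,-0.03,0,10],[0,0,0,0,10]]'
python3 - <<'E'
from h import *
s=snap('scene','scene2.png')
np.savez('/tmp/scene2.npz',**s)
t=dict(np.load('/tmp/top2.npz'))['pixels']
c=cv2.resize(t[85:235,140:250],None,fx=4,fy=4,interpolation=cv2.INTER_CUBIC)
c2=cv2.resize(s['pixels'][100:300,60:290],None,fx=1.5,fy=1.5,interpolation=cv2.INTER_CUBIC)
o=np.zeros((600,440+345,3),np.uint8);o[:600,:440]=c;o[:300,440:]=c2
cv2.imwrite('pics/m2.png',o[:,:,::-1])
E
```

```text
clock: 6.05
tool_pos: [0.4214, 0.0496, 0.0872]
eef_rot: [-0.056, 0.998, 0.001, 0.001]
contact_force: [5.3, 1.4, -0.3]
opening: 0.202
```

View pics/m2.png

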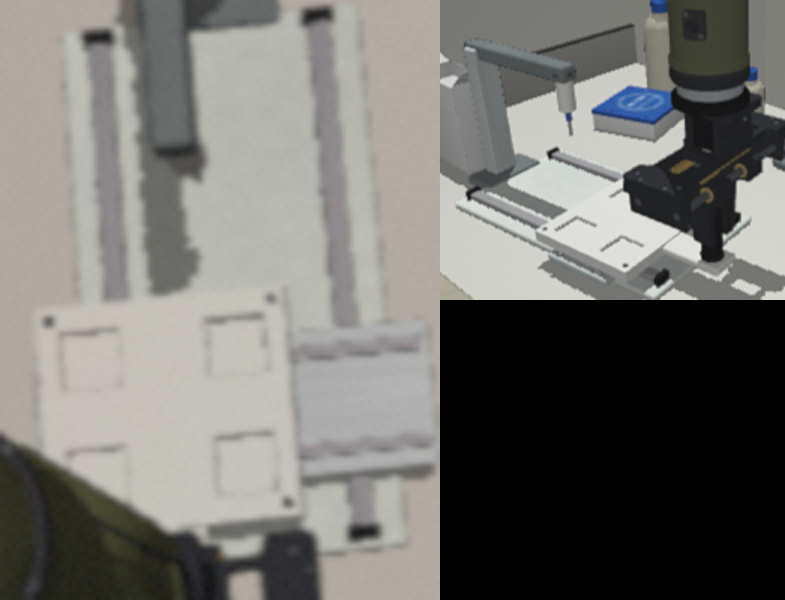

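Run:
```python
from h import *
s=dict(np.load('/tmp/top2.npz'))
def pts(c,o,f,z): return ray(s,[((x+.5)/f-.5+o[0],(y+.5)/f-.5+o[1]) for x,y in c],z)[:,:2]
p=pts([(91,361),(238,347),(247,463),(99,477)],(140,85),4,.044);print(p.round(4))
print('corner holes',pts([(48,321),(271,298),(288,502)],(140,85),4,.044).round(4))
sc=dict(np.load('/tmp/scene2.npz'));a=sc['pixels']
P=cloud(sc)
m=(P[...,2]>.095)&(P[...,2]<.2)&(P[...,0]>.6)&(P[...,0]<.72)&(abs(P[...,1]-.04)<.06)
print(m.sum())
for lo in np.arange(.1,.2,.01):
    q=P[m&(P[...,2]>=lo)&(P[...,2]<lo+.01)]
    if len(q):print(lo.round(2),len(q),np.median(q,0).round(4))
st=r.get_state();print(st['q'].round(3),st['tool_pos'].round(4))
```

```text
[[0.5797 0.1091]
 [0.5888 0.0213]
 [0.5188 0.0136]
 [0.5097 0.1011]]
corner holes [[ 0.604   0.1362]
 [ 0.619   0.0024]
 [ 0.4957 -0.0113]]
575
0.1 6 [0.6728 0.0399 0.1085]
0.11 10 [0.6734 0.0401 0.1151]
0.12 12 [0.673  0.0399 0.1242]
0.13 19 [0.671  0.0414 0.1339]
0.14 47 [0.6658 0.0452 0.1454]
0.15 62 [0.6654 0.0452 0.1548]
0.16 63 [0.6658 0.0449 0.1647]
0.17 63 [0.6662 0.0456 0.1747]
0.18 128 [0.675  0.0513 0.1858]
0.19 165 [0.6775 0.0516 0.1948]
[-0.177  0.8   -0.078  2.292  0.825  0.075  0.628] [0.4207 0.0495 0.0872]
```

```bash
python3 -m inch '[[0,0,0,0,62],[0,0,0,0,62],[0,0,0,0,62],[0,0,0,0,62]]'; python3 -m inch '[[0,0,1,0,62],[0,0,1,0,62],[0.15,-0.5,1,0,62],[0.15,-0.9,1,-0.1,62],[0.15,-0.9,1,-0.1,62]]'
for i in 1 2; do python3 -m inch '[[0.15,-0.94,0,-0.1,62],[0.15,-0.94,0,-0.1,62],[0.15,-0.94,0,-0.1,62],[0.15,-0.94,0,-0.1,62],[0.15,-0.94,0,-0.1,62]]';done;  python3 -m inch '[[0.15,-0.94,0,-0.1,62],[0.15,-0.94,0,-0.1,62],[0.15,-0.94,0,-0.1,62],[0.15,-0.94,0,-0.1,62]]'
cat >> h.py <<'E'
def find(s,zlim=(.0,.13)):
    P=cloud(s);o=[]
    for n,m in masks(s).items():
        for b,A,c in blobs(m,12):
            q=P[b];q=q[q[:,2]>-.02]
            if len(q)<5: continue
            med=np.median(q,0)
            if .3<med[0]<.78 and abs(med[1]+.1)<.35:print(n,A,c.round(0),med.round(3),'zmax',np.percentile(q[:,2],95).round(3),'x',np.percentile(q[:,0],[5,95]).round(3),'y',np.percentile(q[:,1],[5,95]).round(3))
E
python3 -c "
from h import *
find(snap('scene'))"
```

```text
clock: 6.5
tool_pos: [0.4191, 0.0488, 0.0872]
eef_rot: [-0.056, 0.998, -0.0, -0.001]
contact_force: [-0.3, -0.7, -0.4]
opening: 0.546
clock: 7.0
tool_pos: [0.4305, -0.0091, 0.2132]
eef_rot: [-0.046, 0.999, 0.0, -0.001]
contact_force: [0.4, -0.3, 0.4]
opening: 0.699
clock: 7.5
tool_pos: [0.4493, -0.127, 0.2121]
eef_rot: [-0.019, 1.0, -0.0, -0.001]
contact_force: [0.5, -0.1, -0.6]
opening: 0.706
clock: 8.0
tool_pos: [0.4679, -0.2443, 0.2119]
eef_rot: [0.007, 1.0, 0.0, -0.001]
contact_force: [0.7, 0.7, 0.0]
opening: 0.707
clock: 8.4
tool_pos: [0.4829, -0.3382, 0.2118]
eef_rot: [0.028, 1.0, 0.0, -0.001]
contact_force: [0.8, -0.2, -0.6]
opening: 0.702
red 148 [336. 178.] [ 0.483 -0.328  0.057] zmax 0.068 x [0.465 0.503] y [-0.331 -0.326]
red 68 [340. 243.] [ 0.367 -0.16   0.014] zmax 0.017 x [0.362 0.372] y [-0.176 -0.148]
yellow 268 [339. 164.] [ 0.485 -0.33   0.086] zmax 0.094 x [0.464 0.502] y [-0.367 -0.326]
yellow 230 [256. 208.] [ 0.569 -0.154  0.025] zmax 0.033 x [0.559 0.589] y [-0.174 -0.142]
green 147 [307. 192.] [ 0.488 -0.224  0.058] zmax 0.068 x [0.472 0.508] y [-0.226 -0.222]
blue 87 [265. 149.] [ 0.681 -0.318  0.083] zmax 0.089 x [0.672 0.693] y [-0.329 -0.312]
blue 316 [310. 179.] [ 0.492 -0.225  0.086] zmax 0.094 x [0.471 0.509] y [-0.261 -0.222]
```

```bash
python3 -m inch '[[0.02,-0.38,-0.4,-0.1,62],[0,0,-0.8,0,62],[0,0,-0.8,0,62],[0,0,-0.8,0,62],[0,0,-0.8,0,62]]'; python3 -m inch '[[0,0,-0.8,0,62],[0,0,-0.4,0,62],[0,0,0,0,62]]'
```

```text
clock: 8.95
tool_pos: [0.4836, -0.3454, 0.1207]
eef_rot: [0.032, 0.999, 0.001, -0.001]
contact_force: [0.4, 0.4, 0.2]
opening: 0.7
clock: 9.25
tool_pos: [0.4831, -0.3456, 0.0906]
eef_rot: [0.032, 0.999, 0.001, -0.002]
contact_force: [-0.2, -0.5, -0.2]
opening: 0.703
```

```bash
python3 -m inch '[[0,-0.08,0,0,50],[0,0,0,0,34],[0,0,0,0,34],[0,0,0,0,34],[0,0,0,0,34]]' 45;  python3 -m inch '[[0,0,0.2,0,34],[0,0,0.3,0,34],[0,0,0.5,0,34],[0,0,0.5,0,34],[0,0,0.7,0,34]]'; python3 -m inch '[[0,0,0.8,0,34],[0,0,0.4,0,34],[0,0,0,0,34]]'; python3 -c "
from h import *
find(snap('scene'))"
```

```text
clock: 9.75
tool_pos: [0.4847, -0.3491, 0.0931]
eef_rot: [0.033, 0.999, -0.0, 0.0]
contact_force: [-0.3, -0.0, 5.9]
opening: 0.45
clock: 10.25
tool_pos: [0.4832, -0.3488, 0.148]
eef_rot: [0.033, 0.999, 0.0, -0.001]
contact_force: [0.4, -0.8, -0.7]
opening: 0.448
clock: 10.55
tool_pos: [0.4848, -0.3494, 0.1791]
eef_rot: [0.033, 0.999, -0.001, 0.001]
contact_force: [-0.8, -0.6, -0.2]
opening: 0.451
red 235 [337. 175.] [ 0.487 -0.33   0.061] zmax 0.07 x [0.465 0.502] y [-0.366 -0.326]
red 64 [340. 243.] [ 0.366 -0.159  0.014] zmax 0.018 x [0.362 0.371] y [-0.174 -0.148]
yellow 342 [346. 132.] [ 0.471 -0.338  0.163] zmax 0.18 x [0.463 0.495] y [-0.368 -0.328]
yellow 230 [256. 208.] [ 0.568 -0.153  0.024] zmax 0.033 x [0.558 0.589] y [-0.174 -0.141]
green 147 [307. 192.] [ 0.488 -0.223  0.058] zmax 0.068 x [0.472 0.506] y [-0.226 -0.221]
blue 87 [265. 149.] [ 0.681 -0.318  0.082] zmax 0.088 x [0.672 0.693] y [-0.33  -0.312]
blue 315 [310. 179.] [ 0.492 -0.225  0.086] zmax 0.094 x [0.472 0.509] y [-0.261 -0.222]
```

```bash
for i in 1 2 3 4; do python3 -m inch '[[0.19,0.92,0,0.085,34],[0.19,0.92,0,0.085,34],[0.19,0.92,0,0.085,34],[0.19,0.92,0,0.085,34],[0.19,0.92,0,0.085,34]]'; done; python3 -c "
from h import *
find(snap('scene'))
find(snap('top'))"
```

```text
clock: 11.1
tool_pos: [0.5072, -0.233, 0.1762]
eef_rot: [0.011, 1.0, 0.0, -0.001]
contact_force: [0.2, 0.0, -1.4]
opening: 0.454
clock: 11.6
tool_pos: [0.531, -0.1181, 0.1762]
eef_rot: [-0.012, 1.0, 0.0, -0.001]
contact_force: [0.3, -0.3, -0.4]
opening: 0.448
clock: 12.1
tool_pos: [0.5548, -0.0033, 0.1762]
eef_rot: [-0.034, 0.999, -0.0, -0.001]
contact_force: [0.8, -0.4, -0.7]
opening: 0.452
clock: 12.6
tool_pos: [0.5786, 0.1116, 0.1761]
eef_rot: [-0.056, 0.998, -0.0, -0.001]
contact_force: [0.9, -0.5, -0.5]
opening: 0.455
red 234 [337. 175.] [ 0.488 -0.329  0.061] zmax 0.07 x [0.466 0.502] y [-0.366 -0.326]
red 64 [340. 243.] [ 0.367 -0.159  0.014] zmax 0.017 x [0.363 0.371] y [-0.175 -0.147]
yellow 15 [121. 148.] [0.555 0.151 0.25 ] zmax 0.25 x [0.554 0.558] y [0.145 0.157]
yellow 719 [146. 192.] [0.563 0.112 0.164] zmax 0.177 x [0.556 0.596] y [0.093 0.13 ]
yellow 231 [256. 208.] [ 0.568 -0.154  0.024] zmax 0.034 x [0.558 0.589] y [-0.173 -0.142]
green 147 [307. 193.] [ 0.488 -0.224  0.058] zmax 0.068 x [0.472 0.507] y [-0.226 -0.221]
blue 86 [265. 149.] [ 0.681 -0.318  0.083] zmax 0.089 x [0.673 0.691] y [-0.329 -0.312]
blue 310 [310. 179.] [ 0.492 -0.225  0.086] zmax 0.094 x [0.472 0.509] y [-0.261 -0.222]
red 323 [357. 215.] [ 0.486 -0.351  0.049] zmax 0.071 x [0.466 0.502] y [-0.367 -0.33 ]
red 69 [277. 265.] [ 0.37  -0.166  0.014] zmax 0.018 x [0.366 0.375] y [-0.179 -0.151]
yellow 150 [275. 179.] [ 0.577 -0.16   0.017] zmax 0.034 x [0.561 0.59 ] y [-0.175 -0.146]
blue 117 [348. 128.] [ 0.685 -0.327  0.087] zmax 0.091 x [0.674 0.697] y [-0.338 -0.316]
blue 342 [312. 211.] [ 0.492 -0.245  0.073] zmax 0.095 x [0.472 0.509] y [-0.263 -0.225]
```

```bash
python3 -m inch '[[0.02,-0.04,-0.8,0,34],[0,0,-0.8,0,34],[0,0,-0.8,0,34],[0,0,-0.7,0,34],[0,0,-0.3,0,34]]'; for i in 1 2 3; do python3 -m inch '[[0,0,-0.1,0,34],[0,0,-0.1,0,34]]'; done
```

```text
clock: 13.2
tool_pos: [0.5781, 0.108, 0.09]
eef_rot: [-0.056, 0.998, -0.001, -0.002]
contact_force: [-1.0, -0.2, -0.9]
opening: 0.448
clock: 13.4
tool_pos: [0.5799, 0.1097, 0.0874]
eef_rot: [-0.056, 0.998, -0.0, -0.0]
contact_force: [-0.7, 0.6, -0.8]
opening: 0.446
clock: 13.6
tool_pos: [0.5802, 0.1102, 0.0829]
eef_rot: [-0.056, 0.998, 0.0, 0.0]
contact_force: [-3.2, -1.8, 26.0]
opening: 0.454
clock: 13.8
tool_pos: [0.5842, 0.1115, 0.0827]
eef_rot: [-0.056, 0.998, 0.001, 0.005]
contact_force: [-2.0, -1.8, 46.3]
opening: 0.449
```

```bash
python3 -m inch '[[0,0,0.2,0,34],[0,0,0,0,34],[0,0,0,0,60],[0,0,0,0,60],[0,0,0,0,60]]';  python3 -m inch '[[0,0,0.4,0,60],[0,0,0.8,0,60],[0,0,1,0,60],[0,0,1,0,60],[0,0,0,0,60]]'
python3 - <<'E'
from h import *
s=snap('scene','sc3.png');find(s);t=snap('top','t3.png');find(t)
c=cv2.resize(t['pixels'][95:235,140:250],None,fx=4,fy=4,interpolation=cv2.INTER_CUBIC)
c2=cv2.resize(s['pixels'][160:300,60:240],None,fx=2,fy=2,interpolation=cv2.INTER_CUBIC)
o=np.zeros((560,800,3),np.uint8);o[:560,:440]=c;o[:280,440:]=c2
cv2.imwrite('pics/m3.png',o[:,:,::-1])
E
```

```text
clock: 14.3
tool_pos: [0.579, 0.1099, 0.0815]
eef_rot: [-0.056, 0.998, -0.0, -0.001]
contact_force: [0.0, 0.0, 0.3]
opening: 0.677
clock: 14.8
tool_pos: [0.5816, 0.1111, 0.1658]
eef_rot: [-0.056, 0.998, 0.001, 0.003]
contact_force: [0.5, 0.4, -0.2]
opening: 0.686
red 233 [337. 175.] [ 0.489 -0.329  0.06 ] zmax 0.07 x [0.465 0.502] y [-0.366 -0.326]
red 64 [340. 243.] [ 0.367 -0.159  0.014] zmax 0.017 x [0.362 0.371] y [-0.174 -0.147]
yellow 230 [256. 208.] [ 0.568 -0.153  0.024] zmax 0.033 x [0.558 0.589] y [-0.173 -0.141]
yellow 768 [149. 240.] [0.572 0.116 0.072] zmax 0.083 x [0.559 0.6  ] y [0.093 0.131]
green 149 [307. 192.] [ 0.488 -0.223  0.058] zmax 0.068 x [0.472 0.507] y [-0.226 -0.221]
blue 87 [265. 149.] [ 0.68  -0.318  0.083] zmax 0.088 x [0.673 0.692] y [-0.33  -0.312]
blue 310 [310. 179.] [ 0.492 -0.225  0.086] zmax 0.094 x [0.471 0.509] y [-0.262 -0.221]
red 323 [357. 215.] [ 0.487 -0.351  0.049] zmax 0.071 x [0.466 0.502] y [-0.368 -0.33 ]
red 69 [277. 265.] [ 0.37  -0.166  0.014] zmax 0.019 x [0.366 0.375] y [-0.179 -0.151]
yellow 149 [275. 179.] [ 0.577 -0.16   0.018] zmax 0.034 x [0.562 0.59 ] y [-0.175 -0.147]
blue 116 [348. 128.] [ 0.685 -0.327  0.087] zmax 0.09 x [0.674 0.697] y [-0.337 -0.317]
blue 341 [312. 211.] [ 0.492 -0.245  0.073] zmax 0.095 x [0.472 0.509] y [-0.263 -0.225]
```

View pics/m3.png

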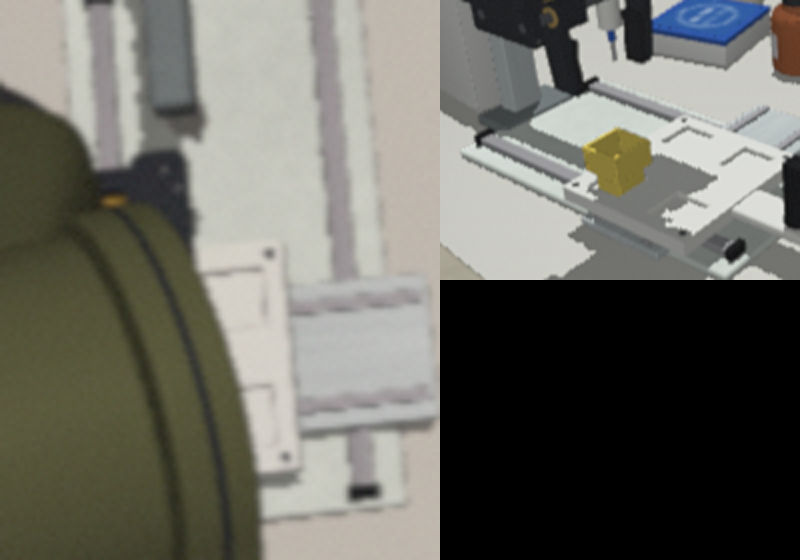

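```bash
for i in 1 2 3; do python3 -m inch '[[-0.236,-0.944,0,-0.112,62],[-0.236,-0.944,0,-0.112,62],[-0.236,-0.944,0,-0.112,62],[-0.236,-0.944,0,-0.112,62],[-0.236,-0.944,0,-0.112,62]]'; done;  python3 -m inch '[[0,0,0,0,62],[0,0,0,0,62]]';  python3 -c "
from h import *
find(snap('scene'))"
```

```text
clock: 15.4
tool_pos: [0.549, -0.009, 0.161]
eef_rot: [-0.027, 1.0, -0.0, -0.002]
contact_force: [-0.2, 0.0, -0.5]
opening: 0.702
clock: 15.9
tool_pos: [0.5195, -0.1268, 0.1611]
eef_rot: [0.003, 1.0, 0.0, -0.002]
contact_force: [-0.2, -0.6, 0.2]
opening: 0.704
clock: 16.4
tool_pos: [0.49, -0.2446, 0.161]
eef_rot: [0.032, 0.999, 0.0, -0.001]
contact_force: [-0.2, 0.4, -0.2]
opening: 0.705
clock: 16.6
tool_pos: [0.4906, -0.2436, 0.1614]
eef_rot: [0.032, 0.999, 0.001, -0.001]
contact_force: [-0.7, -0.2, 0.6]
opening: 0.7
red 234 [337. 175.] [ 0.488 -0.33   0.061] zmax 0.07 x [0.466 0.502] y [-0.367 -0.326]
red 64 [340. 243.] [ 0.367 -0.159  0.014] zmax 0.017 x [0.363 0.371] y [-0.173 -0.148]
yellow 229 [256. 208.] [ 0.569 -0.154  0.024] zmax 0.034 x [0.558 0.588] y [-0.174 -0.141]
yellow 768 [148. 240.] [0.573 0.116 0.072] zmax 0.084 x [0.56 0.6 ] y [0.093 0.131]
green 148 [307. 192.] [ 0.488 -0.223  0.058] zmax 0.068 x [0.472 0.507] y [-0.226 -0.221]
blue 87 [265. 149.] [ 0.679 -0.317  0.083] zmax 0.089 x [0.672 0.692] y [-0.329 -0.312]
blue 314 [310. 179.] [ 0.492 -0.225  0.086] zmax 0.094 x [0.471 0.509] y [-0.262 -0.222]
```

```bash
python3 -m inch '[[0,0,-0.7,0,62],[0,0,-0.8,0,62],[0,0,-0.8,0,62],[0,0,-0.5,0,62],[0,0,0,0,62]]'; python3 -m inch '[[0,0,0,0,50],[0,0,0,0,34],[0,0,0,0,34],[0,0,0,0,34],[0,0,0,0,34]]' 45;  python3 -m inch '[[0,0,0.2,0,34],[0,0,0.3,0,34],[0,0,0.5,0,34],[0,0,0.5,0,34],[0,0,0.7,0,34]]'; python3 -m inch '[[0,0,0.8,0,34],[0,0,0.4,0,34],[0,0,0,0,34]]'; python3 -c "
from h import *
find(snap('scene'))"
```

```text
clock: 17.15
tool_pos: [0.4907, -0.2422, 0.0908]
eef_rot: [0.031, 1.0, 0.001, -0.002]
contact_force: [0.4, 1.0, 0.5]
opening: 0.702
clock: 17.65
tool_pos: [0.4918, -0.2439, 0.0931]
eef_rot: [0.032, 0.999, -0.0, 0.001]
contact_force: [-0.5, 0.5, 6.4]
opening: 0.452
clock: 18.15
tool_pos: [0.4902, -0.2439, 0.1481]
eef_rot: [0.032, 0.999, 0.0, -0.001]
contact_force: [-0.5, -1.1, -0.5]
opening: 0.451
clock: 18.45
tool_pos: [0.4917, -0.2443, 0.1789]
eef_rot: [0.032, 0.999, -0.001, 0.001]
contact_force: [0.3, -0.1, -1.3]
opening: 0.454
red 232 [337. 175.] [ 0.489 -0.329  0.061] zmax 0.07 x [0.465 0.502] y [-0.366 -0.326]
red 65 [340. 243.] [ 0.367 -0.159  0.014] zmax 0.017 x [0.362 0.371] y [-0.174 -0.147]
yellow 230 [256. 208.] [ 0.568 -0.153  0.024] zmax 0.033 x [0.558 0.589] y [-0.173 -0.142]
yellow 767 [148. 240.] [0.572 0.116 0.072] zmax 0.084 x [0.559 0.599] y [0.093 0.131]
green 235 [308. 190.] [ 0.496 -0.225  0.06 ] zmax 0.07 x [0.473 0.508] y [-0.262 -0.221]
blue 402 [316. 144.] [ 0.478 -0.234  0.165] zmax 0.18 x [0.47  0.503] y [-0.263 -0.222]
blue 87 [265. 149.] [ 0.68  -0.318  0.082] zmax 0.088 x [0.672 0.693] y [-0.33  -0.312]
```

```bash
for i in 1 2; do python3 -m inch '[[0.102,0.942,0,0.153,34],[0.102,0.942,0,0.153,34],[0.102,0.942,0,0.153,34],[0.102,0.942,0,0.153,34],[0.102,0.942,0,0.153,34]]'; done; python3 -m inch '[[0.102,0.942,0,0.153,34],[0,0,0,0,34],[0,0,0,0,34]]'; python3 -c "
from h import *
find(snap('scene'))"
```

```text
clock: 19.0
tool_pos: [0.5032, -0.1253, 0.1763]
eef_rot: [-0.008, 1.0, 0.0, -0.001]
contact_force: [1.4, -0.3, -0.4]
opening: 0.453
clock: 19.5
tool_pos: [0.516, -0.0077, 0.1763]
eef_rot: [-0.048, 0.999, -0.0, -0.001]
contact_force: [0.5, -0.3, -0.7]
opening: 0.449
clock: 19.8
tool_pos: [0.5186, 0.0148, 0.1765]
eef_rot: [-0.056, 0.998, -0.0, -0.001]
contact_force: [0.5, -0.2, -0.5]
opening: 0.447
red 233 [337. 175.] [ 0.488 -0.329  0.061] zmax 0.07 x [0.465 0.502] y [-0.367 -0.326]
red 64 [340. 243.] [ 0.366 -0.159  0.014] zmax 0.017 x [0.363 0.371] y [-0.173 -0.148]
yellow 231 [256. 208.] [ 0.568 -0.154  0.024] zmax 0.034 x [0.558 0.589] y [-0.174 -0.142]
yellow 768 [148. 240.] [0.572 0.116 0.072] zmax 0.084 x [0.559 0.599] y [0.093 0.131]
green 232 [308. 189.] [ 0.496 -0.225  0.061] zmax 0.07 x [0.473 0.508] y [-0.262 -0.221]
blue 86 [265. 149.] [ 0.68  -0.318  0.083] zmax 0.089 x [0.672 0.692] y [-0.329 -0.312]
blue 669 [215. 180.] [0.504 0.015 0.163] zmax 0.178 x [0.497 0.795] y [-0.24   0.034]
```

```bash
python3 -m inch '[[0.02,0,-0.8,0,34],[0,0,-0.8,0,34],[0,0,-0.8,0,34],[0,0,-0.7,0,34],[0,0,-0.3,0,34]]'; python3 -m inch '[[0,0,-0.1,0,34],[0,0,-0.1,0,34]]';python3 -m inch '[[0,0,-0.1,0,34],[0,0,-0.08,0,34]]'
```

```text
clock: 20.35
tool_pos: [0.5187, 0.013, 0.0906]
eef_rot: [-0.055, 0.998, -0.001, -0.002]
contact_force: [-0.0, 0.1, 0.4]
opening: 0.446
clock: 20.55
tool_pos: [0.52, 0.0144, 0.0875]
eef_rot: [-0.056, 0.998, -0.0, -0.0]
contact_force: [0.3, 0.8, -1.4]
opening: 0.452
clock: 20.75
tool_pos: [0.5201, 0.0151, 0.0831]
eef_rot: [-0.056, 0.998, 0.0, 0.0]
contact_force: [-0.2, 0.0, -0.2]
opening: 0.452
```

```bash
python3 -m inch '[[0,0,-0.04,0,34],[0,0,0,0,34],[0,0,0,0,60],[0,0,0,0,60],[0,0,0,0,60]]';  python3 -m inch '[[0,0,0.4,0,62],[0,0,0.8,0,62],[0,0,1,0,62],[0,0,1,0,62],[0,0,0,0,62]]'; python3 -c "
from h import *
find(snap('scene','s4.png'))"
```

```text
clock: 21.25
tool_pos: [0.5198, 0.0151, 0.0817]
eef_rot: [-0.056, 0.998, 0.0, -0.0]
contact_force: [-0.2, 0.1, -0.3]
opening: 0.674
clock: 21.75
tool_pos: [0.5215, 0.0156, 0.1649]
eef_rot: [-0.056, 0.998, 0.0, 0.003]
contact_force: [-0.1, 0.2, 0.6]
opening: 0.708
red 233 [337. 175.] [ 0.488 -0.329  0.061] zmax 0.07 x [0.466 0.502] y [-0.367 -0.326]
red 64 [340. 243.] [ 0.367 -0.159  0.014] zmax 0.017 x [0.362 0.371] y [-0.174 -0.147]
yellow 230 [256. 208.] [ 0.568 -0.153  0.025] zmax 0.034 x [0.558 0.588] y [-0.174 -0.141]
yellow 769 [148. 240.] [0.574 0.116 0.071] zmax 0.083 x [0.56 0.6 ] y [0.093 0.131]
green 233 [308. 189.] [ 0.496 -0.224  0.061] zmax 0.07 x [0.473 0.509] y [-0.262 -0.221]
blue 86 [265. 149.] [ 0.68  -0.318  0.083] zmax 0.089 x [0.672 0.692] y [-0.329 -0.312]
blue 269 [208. 170.] [ 0.774 -0.211  0.036] zmax 0.19 x [0.507 0.807] y [-0.253  0.049]
blue 691 [214. 230.] [0.514 0.023 0.072] zmax 0.083 x [0.498 0.538] y [-0.002  0.036]
```

```bash
for i in 1 2 3; do python3 -m inch '[[-0.091,-0.909,0,-0.105,62],[-0.091,-0.909,0,-0.105,62],[-0.091,-0.909,0,-0.105,62],[-0.091,-0.909,0,-0.105,62],[-0.091,-0.909,0,-0.105,62]]'; done;  python3 -m inch '[[-0.091,-0.909,0,-0.105,62],[0,0,0,0,62],[0,0,0,0,62]]';  python3 -c "
from h import *
find(snap('scene'))"; python3 -m inch '[[0,0,-0.7,0,62],[0,0,-0.8,0,62],[0,0,-0.8,0,62],[0,0,-0.8,0,62],[0,0,-0.5,0,62]]';python3 -m inch '[[0,0,-0.18,0,62],[0,0,0,0,62]]'
```

```text
clock: 22.3
tool_pos: [0.5075, -0.0994, 0.1609]
eef_rot: [-0.029, 1.0, 0.0, -0.001]
contact_force: [0.6, 0.5, -0.7]
opening: 0.702
clock: 22.8
tool_pos: [0.4961, -0.213, 0.1608]
eef_rot: [-0.001, 1.0, 0.0, -0.001]
contact_force: [0.2, -0.2, 0.3]
opening: 0.705
clock: 23.3
tool_pos: [0.4848, -0.3264, 0.1607]
eef_rot: [0.026, 1.0, 0.0, -0.001]
contact_force: [1.1, -0.1, -0.1]
opening: 0.702
clock: 23.6
tool_pos: [0.4828, -0.3478, 0.1609]
eef_rot: [0.032, 0.999, 0.001, -0.001]
contact_force: [-0.6, -0.1, -0.4]
opening: 0.705
red 236 [337. 175.] [ 0.488 -0.329  0.06 ] zmax 0.07 x [0.466 0.502] y [-0.367 -0.326]
red 64 [340. 243.] [ 0.366 -0.159  0.014] zmax 0.018 x [0.363 0.371] y [-0.173 -0.147]
yellow 230 [256. 208.] [ 0.568 -0.154  0.024] zmax 0.033 x [0.559 0.588] y [-0.173 -0.141]
yellow 768 [148. 240.] [0.573 0.116 0.072] zmax 0.083 x [0.56 0.6 ] y [0.093 0.131]
green 235 [308. 189.] [ 0.496 -0.224  0.06 ] zmax 0.07 x [0.472 0.508] y [-0.262 -0.221]
blue 87 [265. 149.] [ 0.681 -0.317  0.083] zmax 0.088 x [0.672 0.692] y [-0.331 -0.312]
blue 693 [214. 229.] [0.514 0.024 0.072] zmax 0.084 x [0.499 0.538] y [-0.003  0.036]
clock: 24.15
tool_pos: [0.4833, -0.3462, 0.0704]
eef_rot: [0.03, 1.0, 0.001, -0.001]
contact_force: [0.1, 1.1, 0.7]
opening: 0.703
clock: 24.35
tool_pos: [0.4835, -0.3476, 0.067]
eef_rot: [0.031, 1.0, 0.0, -0.001]
contact_force: [-0.6, 0.6, 0.4]
opening: 0.704
```

```bash
python3 -m inch '[[0,0,0,0,50],[0,0,0,0,34],[0,0,0,0,34],[0,0,0,0,34],[0,0,0,0,34]]' 45;  python3 -m inch '[[0,0,0.2,0,34],[0,0,0.3,0,34],[0,0,0.5,0,34],[0,0,0.5,0,34],[0,0,0.7,0,34]]'; python3 -m inch '[[0,0,0.8,0,34],[0,0,0.8,0,34],[0,0,0.6,0,34],[0,0,0,0,34],[0,0,0,0,34]]'; python3 -c "
from h import *
find(snap('scene'))"
```

```text
clock: 24.85
tool_pos: [0.4839, -0.3481, 0.068]
eef_rot: [0.032, 0.999, 0.0, 0.0]
contact_force: [-1.4, 2.7, 5.3]
opening: 0.454
clock: 25.35
tool_pos: [0.4826, -0.3486, 0.1233]
eef_rot: [0.032, 0.999, 0.0, -0.001]
contact_force: [1.2, 0.0, -0.7]
opening: 0.449
clock: 25.85
tool_pos: [0.4828, -0.3487, 0.1774]
eef_rot: [0.032, 0.999, -0.0, -0.001]
contact_force: [-0.0, 1.5, -1.1]
opening: 0.452
red 327 [346. 133.] [ 0.47  -0.337  0.163] zmax 0.18 x [0.462 0.493] y [-0.367 -0.327]
red 64 [340. 243.] [ 0.366 -0.159  0.014] zmax 0.017 x [0.362 0.371] y [-0.173 -0.147]
yellow 230 [256. 208.] [ 0.569 -0.153  0.024] zmax 0.034 x [0.559 0.588] y [-0.174 -0.142]
yellow 770 [148. 240.] [0.573 0.116 0.072] zmax 0.084 x [0.56 0.6 ] y [0.093 0.131]
green 233 [308. 189.] [ 0.496 -0.224  0.061] zmax 0.07 x [0.473 0.508] y [-0.261 -0.221]
blue 86 [265. 149.] [ 0.68  -0.317  0.083] zmax 0.089 x [0.672 0.691] y [-0.33  -0.312]
blue 691 [214. 229.] [0.514 0.023 0.072] zmax 0.084 x [0.498 0.538] y [-0.003  0.036]
```

```bash
for i in 1 2 3; do python3 -m inch '[[0.263,0.929,0,0.105,34],[0.263,0.929,0,0.105,34],[0.263,0.929,0,0.105,34],[0.263,0.929,0,0.105,34],[0.263,0.929,0,0.105,34]]'; done; python3 -m inch '[[0.263,0.929,0,0.105,34],[0,0,0,0,34],[0,0,0,0,34]]'; python3 -c "
from h import *
find(snap('scene'))"
```

```text
clock: 26.4
tool_pos: [0.5156, -0.2313, 0.176]
eef_rot: [0.004, 1.0, 0.0, -0.002]
contact_force: [-0.3, -0.0, -0.0]
opening: 0.451
clock: 26.9
tool_pos: [0.5485, -0.1153, 0.176]
eef_rot: [-0.023, 1.0, 0.0, -0.002]
contact_force: [0.0, -0.1, -0.4]
opening: 0.45
clock: 27.4
tool_pos: [0.5814, 0.0006, 0.176]
eef_rot: [-0.051, 0.999, -0.0, -0.002]
contact_force: [0.7, -0.4, -0.5]
opening: 0.448
clock: 27.7
tool_pos: [0.5878, 0.0228, 0.1762]
eef_rot: [-0.057, 0.998, -0.0, -0.001]
contact_force: [0.1, 0.2, -0.7]
opening: 0.449
red 566 [184. 173.] [0.573 0.025 0.164] zmax 0.178 x [0.567 0.606] y [0.005 0.041]
red 64 [340. 243.] [ 0.366 -0.159  0.014] zmax 0.018 x [0.362 0.371] y [-0.173 -0.148]
yellow 230 [256. 208.] [ 0.568 -0.154  0.024] zmax 0.034 x [0.559 0.589] y [-0.174 -0.141]
yellow 767 [148. 240.] [0.573 0.116 0.072] zmax 0.083 x [0.56 0.6 ] y [0.093 0.131]
green 231 [308. 189.] [ 0.496 -0.224  0.061] zmax 0.07 x [0.472 0.508] y [-0.262 -0.221]
blue 86 [265. 149.] [ 0.681 -0.318  0.083] zmax 0.089 x [0.673 0.691] y [-0.329 -0.312]
blue 411 [206. 169.] [ 0.777 -0.214  0.035] zmax 0.037 x [0.748 0.827] y [-0.257 -0.157]
blue 696 [214. 229.] [0.514 0.024 0.071] zmax 0.084 x [0.498 0.538] y [-0.002  0.036]
```

```bash
python3 -m inch '[[0.02,0,-0.8,0,34],[0,0,-0.8,0,34],[0,0,-0.8,0,34],[0,0,-0.7,0,34],[0,0,-0.3,0,34]]'; python3 -m inch '[[0,0,-0.1,0,34],[0,0,-0.1,0,34]]';python3 -m inch '[[0,0,-0.1,0,34],[0,0,-0.08,0,34]]'; python3 -m inch '[[0,0,-0.04,0,34],[0,0,0,0,34],[0,0,0,0,60],[0,0,0,0,60],[0,0,0,0,60]]';  python3 -m inch '[[0,0,0.4,0,62],[0,0,0.8,0,62],[0,0,1,0,62],[0,0,1,0,62],[0,0,0,0,62]]'; python3 -c "
from h import *
find(snap('scene','s5.png'))"
```

```text
clock: 28.25
tool_pos: [0.5877, 0.0207, 0.0903]
eef_rot: [-0.055, 0.998, -0.001, -0.002]
contact_force: [0.5, 0.3, -1.1]
opening: 0.452
clock: 28.45
tool_pos: [0.5893, 0.0225, 0.0875]
eef_rot: [-0.056, 0.998, -0.0, 0.0]
contact_force: [0.0, 0.4, 0.3]
opening: 0.45
clock: 28.65
tool_pos: [0.5915, 0.023, 0.0862]
eef_rot: [-0.056, 0.998, -0.001, 0.003]
contact_force: [-2.2, -2.1, 29.0]
opening: 0.449
clock: 29.15
tool_pos: [0.589, 0.0231, 0.0818]
eef_rot: [-0.056, 0.998, 0.0, -0.0]
contact_force: [0.2, -0.5, 0.2]
opening: 0.672
clock: 29.65
tool_pos: [0.5911, 0.0239, 0.1652]
eef_rot: [-0.056, 0.998, 0.001, 0.003]
contact_force: [-0.0, 0.1, 0.9]
opening: 0.705
red 631 [182. 217.] [0.583 0.032 0.074] zmax 0.087 x [0.576 0.617] y [0.007 0.044]
red 65 [340. 243.] [ 0.366 -0.159  0.014] zmax 0.018 x [0.363 0.37 ] y [-0.174 -0.148]
yellow 229 [256. 208.] [ 0.569 -0.153  0.024] zmax 0.034 x [0.558 0.589] y [-0.174 -0.142]
yellow 758 [147. 239.] [0.576 0.116 0.072] zmax 0.083 x [0.563 0.603] y [0.094 0.132]
green 232 [308. 189.] [ 0.497 -0.225  0.061] zmax 0.07 x [0.473 0.508] y [-0.262 -0.221]
blue 86 [265. 149.] [ 0.68  -0.317  0.083] zmax 0.089 x [0.673 0.692] y [-0.328 -0.312]
blue 689 [213. 229.] [0.517 0.024 0.072] zmax 0.084 x [0.501 0.541] y [-0.002  0.036]
```

Run:
```python
from h import *
a=cv2.imread('pics/s5.png')
cv2.imwrite('pics/m5.png',cv2.resize(a[190:290,110:260],None,fx=5,fy=5,interpolation=cv2.INTER_CUBIC))
```

```text
(no output)
```

View pics/m5.png

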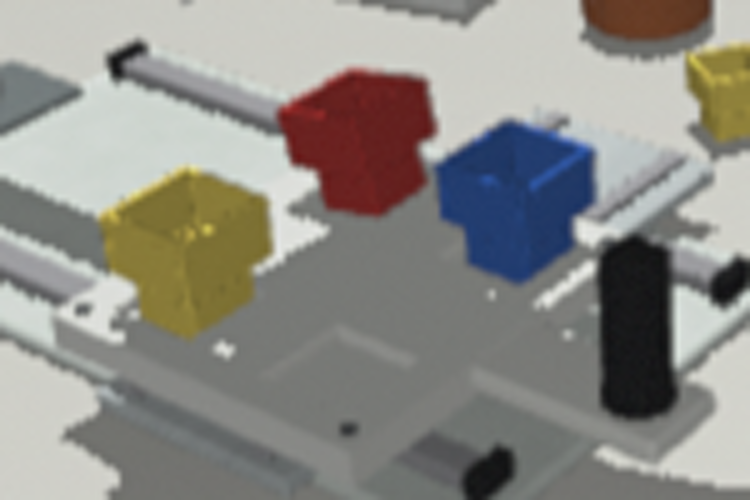

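```bash
python3 -m inch '[[0.08,0,-0.75,0,62],[0,0,-0.8,0,62],[0,0,-0.8,0,62],[0,0,-0.6,0,62],[0,0,-0.1,0,62]]'; python3 -m inch '[[0,0,0,0,50],[0,0,0,0,34],[0,0,0,0,34],[0,0,0,0,34]]' 15;  python3 -m inch '[[-0.1,-0.011,0,0,34],[-0.1,-0.011,-0.02,0,34],[-0.1,-0.011,-0.02,0,34]]';python3 -c "
from h import *
find(snap('scene'))"
```

```text
clock: 30.2
tool_pos: [0.5894, 0.0228, 0.0831]
eef_rot: [-0.056, 0.998, -0.0, -0.002]
contact_force: [0.3, 0.9, 0.1]
opening: 0.699
clock: 30.6
tool_pos: [0.5917, 0.0233, 0.0863]
eef_rot: [-0.056, 0.998, 0.0, 0.001]
contact_force: [0.3, 0.3, 1.7]
opening: 0.453
clock: 30.9
tool_pos: [0.5857, 0.0227, 0.0862]
eef_rot: [-0.056, 0.998, 0.0, 0.002]
contact_force: [2.6, -0.8, 12.1]
opening: 0.453
red 460 [188. 219.] [0.574 0.025 0.073] zmax 0.089 x [0.57  0.609] y [0.005 0.041]
red 64 [340. 243.] [ 0.367 -0.159  0.014] zmax 0.017 x [0.363 0.371] y [-0.174 -0.148]
yellow 229 [256. 208.] [ 0.569 -0.154  0.024] zmax 0.033 x [0.559 0.589] y [-0.173 -0.142]
yellow 763 [149. 240.] [0.571 0.115 0.071] zmax 0.083 x [0.558 0.598] y [0.093 0.131]
green 232 [308. 189.] [ 0.496 -0.225  0.061] zmax 0.07 x [0.473 0.508] y [-0.262 -0.222]
blue 86 [265. 149.] [ 0.68  -0.318  0.083] zmax 0.088 x [0.673 0.692] y [-0.329 -0.313]
blue 699 [215. 230.] [0.513 0.024 0.072] zmax 0.084 x [0.496 0.536] y [-0.003  0.036]
```

```bash
python3 -m inch '[[-0.06,-0.007,-0.02,0,34],[0,0,0,0,34],[0,0,0,0,50],[0,0,0,0,60],[0,0,0,0,60]]';python3 -m inch '[[0,0,0.4,0,60],[0,0,0.8,0,60],[0,0,1,0,60],[0,0,1,0,60],[0,0,0,0,60]]'; python3 -c "
from h import *
find(snap('scene','s6.png'))
a=cv2.imread('pics/s6.png')
cv2.imwrite('pics/m6.png',cv2.resize(a[190:290,110:260],None,fx=5,fy=5,interpolation=cv2.INTER_CUBIC))"
```

```text
clock: 31.45
tool_pos: [0.5813, 0.0219, 0.0836]
eef_rot: [-0.056, 0.998, -0.0, -0.001]
contact_force: [0.2, 0.6, 0.8]
opening: 0.676
clock: 31.95
tool_pos: [0.5839, 0.0228, 0.1675]
eef_rot: [-0.056, 0.998, 0.0, 0.003]
contact_force: [0.6, -0.8, -0.2]
opening: 0.688
red 631 [185. 218.] [0.576 0.032 0.074] zmax 0.088 x [0.569 0.61 ] y [0.007 0.044]
red 64 [340. 243.] [ 0.367 -0.158  0.014] zmax 0.017 x [0.362 0.371] y [-0.174 -0.147]
yellow 230 [256. 208.] [ 0.569 -0.154  0.024] zmax 0.033 x [0.559 0.588] y [-0.174 -0.141]
yellow 769 [150. 240.] [0.57  0.116 0.072] zmax 0.084 x [0.557 0.596] y [0.093 0.131]
green 234 [308. 189.] [ 0.496 -0.224  0.061] zmax 0.07 x [0.473 0.508] y [-0.262 -0.222]
blue 87 [265. 149.] [ 0.68  -0.318  0.083] zmax 0.088 x [0.673 0.692] y [-0.329 -0.311]
blue 702 [215. 230.] [0.51  0.024 0.072] zmax 0.084 x [0.495 0.534] y [-0.003  0.036]
```

View pics/m6.png

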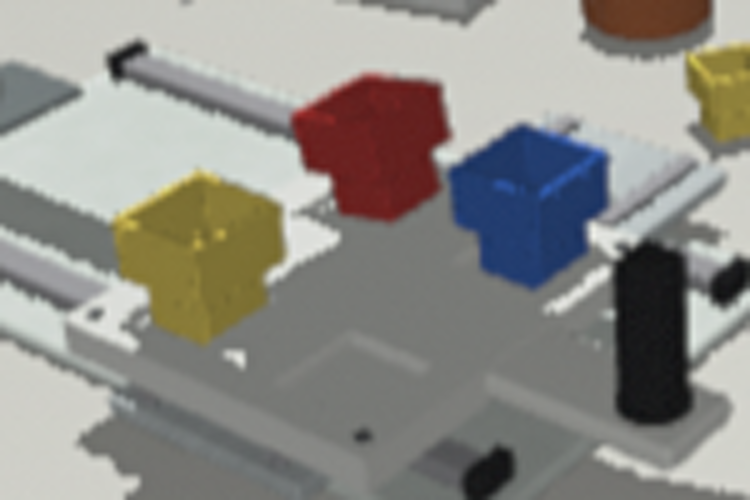

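Run:
```python
from h import *
s=snap('scene');P=cloud(s)
cam=np.array(s['position'])
ex=np.array([.9939,.1106,0]);ey=np.array([-.1106,.9939,0]);ez=np.array([0,0,1.])
for n,c in(('red',(185,218)),('yellow',(150,240)),('blue',(215,230))):
    b=[b for b,A,cc in blobs(masks(s)[n],200) if np.hypot(*(cc-np.array(c)))<20][0]
    b=cv2.erode(b.astype(np.uint8),np.ones((3,3)))>0
    # normals from local plane fits, grouped
    v,u=np.where(b);N=[];Q=[]
    for y,x in zip(v,u):
        w=P[y-3:y+4,x-3:x+4][b[y-3:y+4,x-3:x+4]]
        if len(w)<25:continue
        m=w.mean(0);U,S,V=np.linalg.svd(w-m);nn=V[2]*np.sign(V[2]@(cam-m));
        if S[2]/np.sqrt(len(w))<.0025:N.append(nn);Q.append(m)
    N=np.array(N);Q=np.array(Q)
    for nm,ax in(('-x',-ex),('+y',ey)):
        k=(N@ax>.9)
        for lab,kk in (('collar',k&(Q[:,2]>.06)),('foot',k&(Q[:,2]<.057))):
            if kk.sum()<8:continue
            w=np.median(N[kk],0);print(n,nm,lab,kk.sum(),'tilt z comp',w[2].round(3),'pos along',np.median((Q[kk]-[.5487,.062,0])@abs(ex if nm=='-x' else ey)).round(4) if 0 else np.median((Q[kk]-[.5487,.062,0])@(ex if nm=='-x' else ey)).round(4))
    q=P[b];print(n,'rim top pts: top-most z by quadrant')
    d=q-[.5487,.062,0];X=d@ex;Y=d@ey
    cx=.035 if n!='blue' else -.035; cy=.044 if n=='yellow' else -.044
    for sx in(-1,1):
        for sy in(-1,1):
            k=((X-cx)*sx>.008)&((Y-cy)*sy>.008)
            if k.sum()>5:print('   ',sx,sy,k.sum(),np.percentile(q[k,2],92).round(4))
```

```text
red -x collar 120 tilt z comp 0.117 pos along 0.0183
red -x foot 24 tilt z comp 0.118 pos along 0.0193
red +y collar 80 tilt z comp -0.044 pos along -0.0239
red +y foot 34 tilt z comp -0.035 pos along -0.0293
red rim top pts: top-most z by quadrant
    -1 -1 22 0.0874
    -1 1 153 0.0878
    1 -1 44 0.0786
    1 1 36 0.0827
yellow -x collar 148 tilt z comp -0.07 pos along 0.0151
yellow -x foot 23 tilt z comp -0.398 pos along 0.019
yellow +y collar 129 tilt z comp -0.043 pos along 0.0642
yellow +y foot 33 tilt z comp -0.257 pos along 0.0598
yellow rim top pts: top-most z by quadrant
    -1 -1 33 0.0835
    -1 1 172 0.0834
    1 -1 78 0.0783
    1 1 40 0.0826
blue -x collar 71 tilt z comp -0.055 pos along -0.0563
blue +y collar 134 tilt z comp -0.045 pos along -0.0239
blue +y foot 42 tilt z comp -0.262 pos along -0.0289
blue rim top pts: top-most z by quadrant
    -1 -1 29 0.0831
    -1 1 171 0.0833
    1 -1 59 0.0784
    1 1 30 0.0814
```

```bash
python3 -m inch '[[0.4,0.03,-0.75,0,62],[0,0,-0.8,0,62],[0,0,-0.8,0,62],[0,0,-0.6,0,62],[0,0,-0.1,0,62]]'; python3 -m inch '[[0,0,0,0,50],[0,0,0,0,34],[0,0,0,0,34],[0,0,0,0,34]]' 15;  python3 -m inch '[[0,0,0.2,0,34],[0,0,0.2,0,34],[0,0,0,0,34],[0,0,0,0,34]]';python3 -c "
from h import *
find(snap('scene','s7.png'))"
```

```text
clock: 32.55
tool_pos: [0.5903, 0.0225, 0.0852]
eef_rot: [-0.056, 0.998, -0.0, -0.003]
contact_force: [-0.3, -0.6, -0.4]
opening: 0.706
clock: 32.95
tool_pos: [0.5927, 0.023, 0.0886]
eef_rot: [-0.056, 0.998, 0.0, 0.001]
contact_force: [0.3, 0.9, 0.8]
opening: 0.457
clock: 33.35
tool_pos: [0.5922, 0.0228, 0.0981]
eef_rot: [-0.056, 0.998, -0.0, 0.0]
contact_force: [-0.4, -0.2, -0.4]
opening: 0.457
red 528 [187. 214.] [0.573 0.026 0.083] zmax 0.098 x [0.569 0.609] y [0.005 0.042]
red 64 [340. 243.] [ 0.366 -0.16   0.014] zmax 0.018 x [0.362 0.371] y [-0.174 -0.148]
yellow 230 [256. 208.] [ 0.568 -0.154  0.024] zmax 0.033 x [0.559 0.589] y [-0.174 -0.142]
yellow 772 [150. 240.] [0.569 0.116 0.071] zmax 0.084 x [0.557 0.597] y [0.093 0.131]
green 231 [308. 189.] [ 0.496 -0.224  0.061] zmax 0.07 x [0.473 0.508] y [-0.262 -0.221]
blue 86 [265. 149.] [ 0.68  -0.317  0.082] zmax 0.089 x [0.673 0.692] y [-0.329 -0.312]
blue 93 [208. 175.] [ 0.752 -0.175  0.035] zmax 0.15 x [0.563 0.77 ] y [-0.234 -0.013]
blue 704 [215. 230.] [0.511 0.023 0.072] zmax 0.084 x [0.495 0.535] y [-0.003  0.036]
```

```bash
cat >> h.py <<'E'
def tilt(s,n,c):
    P=cloud(s);cam=np.array(s['position']);ex=np.array([.9939,.1106,0]);ey=np.array([-.1106,.9939,0])
    b=[b for b,A,cc in blobs(masks(s)[n],100) if np.hypot(*(cc-np.array(c)))<25][0]
    b=cv2.erode(b.astype(np.uint8),np.ones((3,3)))>0
    v,u=np.where(b);N=[];Q=[]
    for y,x in zip(v,u):
        w=P[y-3:y+4,x-3:x+4][b[y-3:y+4,x-3:x+4]]
        if len(w)<25:continue
        m=w.mean(0);U,S,V=np.linalg.svd(w-m);nn=V[2]*np.sign(V[2]@(cam-m))
        if S[2]/np.sqrt(len(w))<.0025:N.append(nn);Q.append(m)
    N=np.array(N);Q=np.array(Q);zt=np.percentile(Q[:,2],95)
    for nm,ax,a in(('-x',-ex,ex),('+y',ey,ey)):
        k=(N@ax>.9)
        for lab,kk in (('collar',k&(Q[:,2]>zt-.023)),('foot',k&(Q[:,2]<zt-.026))):
            if kk.sum()>7:print(n,nm,lab,kk.sum(),'nz',np.median(N[kk],0)[2].round(3),'pos',np.median(Q[kk]@a).round(4))
E
python3 -c "
from h import *
s=snap('scene');tilt(s,'red',(187,214));tilt(s,'yellow',(150,240));tilt(s,'blue',(215,230))"
```

```text
red -x collar 60 nz 0.135 pos 0.5697
red -x foot 22 nz 0.122 pos 0.571
red +y collar 39 nz -0.071 pos -0.0241
red +y foot 34 nz -0.105 pos -0.0287
yellow -x collar 170 nz -0.075 pos 0.5676
yellow +y collar 144 nz -0.05 pos 0.0648
yellow +y foot 21 nz -0.216 pos 0.0602
blue -x collar 117 nz -0.063 pos 0.4959
blue +y collar 135 nz -0.066 pos -0.0231
blue +y foot 30 nz -0.184 pos -0.0279
```

```bash
python3 -m inch '[[0.1,0.01,0,0,34],[0.06,0.01,0,0,34],[0,0,-0.15,0,34],[0,0,-0.15,0,34],[0,0,0,0,34]]'; python3 -m inch '[[0,0,-0.1,0,34],[0,0,0,0,34]]'; python3 -m inch '[[0,0,-0.1,0,34],[0,0,0,0,34]]'; python3 -c "
from h import *
s=snap('scene');find(s);tilt(s,'red',(187,214));tilt(s,'yellow',(150,240))"
```

```text
clock: 33.95
tool_pos: [0.5955, 0.0233, 0.0895]
eef_rot: [-0.056, 0.998, -0.0, -0.001]
contact_force: [-0.2, 0.9, -0.6]
opening: 0.454
clock: 34.15
tool_pos: [0.5964, 0.0235, 0.0884]
eef_rot: [-0.056, 0.998, -0.0, 0.0]
contact_force: [-0.9, 0.4, 3.5]
opening: 0.448
clock: 34.35
tool_pos: [0.5978, 0.0238, 0.0873]
eef_rot: [-0.056, 0.998, 0.0, 0.002]
contact_force: [-1.2, 0.3, 11.9]
opening: 0.45
red 521 [185. 218.] [0.579 0.026 0.073] zmax 0.088 x [0.574 0.614] y [0.006 0.042]
red 64 [340. 243.] [ 0.367 -0.159  0.014] zmax 0.018 x [0.362 0.371] y [-0.174 -0.147]
yellow 230 [256. 208.] [ 0.569 -0.153  0.024] zmax 0.033 x [0.558 0.588] y [-0.173 -0.141]
yellow 764 [149. 240.] [0.571 0.116 0.071] zmax 0.083 x [0.559 0.599] y [0.093 0.131]
green 232 [308. 189.] [ 0.496 -0.225  0.06 ] zmax 0.069 x [0.473 0.509] y [-0.261 -0.221]
blue 86 [265. 149.] [ 0.679 -0.318  0.083] zmax 0.089 x [0.672 0.691] y [-0.329 -0.312]
blue 707 [214. 230.] [0.514 0.024 0.072] zmax 0.084 x [0.498 0.537] y [-0.002  0.036]
red -x collar 115 nz 0.07 pos 0.5754
red -x foot 27 nz 0.035 pos 0.5769
red +y collar 27 nz -0.01 pos -0.0233
red +y foot 14 nz 0.002 pos -0.0288
yellow -x collar 133 nz -0.058 pos 0.5702
yellow -x foot 8 nz -0.388 pos 0.5745
yellow +y collar 88 nz -0.012 pos 0.0651
yellow +y foot 23 nz -0.222 pos 0.0601
```

```bash
python3 -m inch '[[0,0,0.05,0,34],[0,0,0,0,45],[0,0,0,0,50],[0,0,0,0,50]]'; python3 -c "
from h import *
s=snap('scene');find(s);tilt(s,'red',(187,214));tilt(s,'yellow',(150,240))"
```

```text
clock: 34.8
tool_pos: [0.5957, 0.0233, 0.0861]
eef_rot: [-0.056, 0.998, -0.0, -0.001]
contact_force: [0.3, -0.8, 0.0]
opening: 0.57
red 566 [186. 219.] [0.579 0.026 0.071] zmax 0.084 x [0.569 0.609] y [0.005 0.042]
red 64 [340. 243.] [ 0.367 -0.159  0.014] zmax 0.018 x [0.362 0.371] y [-0.173 -0.148]
yellow 230 [256. 208.] [ 0.568 -0.153  0.024] zmax 0.034 x [0.559 0.588] y [-0.174 -0.141]
yellow 765 [149. 240.] [0.572 0.116 0.071] zmax 0.083 x [0.559 0.599] y [0.093 0.131]
green 232 [308. 189.] [ 0.496 -0.225  0.061] zmax 0.07 x [0.473 0.508] y [-0.262 -0.221]
blue 86 [265. 149.] [ 0.68  -0.318  0.083] zmax 0.088 x [0.673 0.692] y [-0.328 -0.312]
blue 707 [214. 230.] [0.513 0.023 0.072] zmax 0.084 x [0.498 0.537] y [-0.003  0.036]
red -x collar 114 nz -0.097 pos 0.5702
red +y collar 86 nz -0.093 pos -0.0246
red +y foot 17 nz -0.157 pos -0.0282
yellow -x collar 171 nz -0.08 pos 0.5703
yellow +y collar 136 nz -0.032 pos 0.065
yellow +y foot 21 nz -0.218 pos 0.0603
```

```bash
python3 -m inch '[[0,0,0.2,0,62],[0,0,0.4,0,62],[0,0,0.8,0,62],[0,0,0.9,0,62],[0,0,0.8,0,62]]'; for i in 1 2; do python3 -m inch '[[-0.35,-0.89,0,-0.14,62],[-0.35,-0.89,0,-0.14,62],[-0.35,-0.89,0,-0.14,62],[-0.35,-0.89,0,-0.14,62],[-0.35,-0.89,0,-0.14,62]]'; done;  python3 -m inch '[[-0.35,-0.89,0,-0.14,62],[-0.35,-0.89,0,-0.14,62],[0,0,0,0,62],[0,0,0,0,62]]';  python3 -c "
from h import *
find(snap('scene'))"
```

```text
clock: 35.35
tool_pos: [0.5963, 0.0235, 0.1658]
eef_rot: [-0.056, 0.998, 0.0, 0.0]
contact_force: [-0.1, 0.0, -0.2]
opening: 0.705
clock: 35.85
tool_pos: [0.5521, -0.0887, 0.1649]
eef_rot: [-0.019, 1.0, -0.0, 0.0]
contact_force: [0.7, -0.1, -0.8]
opening: 0.707
clock: 36.35
tool_pos: [0.5084, -0.2, 0.1649]
eef_rot: [0.017, 1.0, -0.0, 0.0]
contact_force: [0.2, 0.2, -0.1]
opening: 0.704
clock: 36.75
tool_pos: [0.4914, -0.2435, 0.1646]
eef_rot: [0.032, 0.999, 0.0, 0.0]
contact_force: [0.1, 0.1, 0.3]
opening: 0.703
red 630 [184. 218.] [0.583 0.03  0.072] zmax 0.084 x [0.569 0.609] y [0.006 0.044]
red 65 [340. 243.] [ 0.366 -0.159  0.014] zmax 0.018 x [0.362 0.37 ] y [-0.174 -0.148]
yellow 229 [256. 208.] [ 0.568 -0.153  0.024] zmax 0.034 x [0.559 0.589] y [-0.174 -0.141]
yellow 770 [149. 240.] [0.573 0.116 0.072] zmax 0.083 x [0.559 0.599] y [0.093 0.131]
green 235 [308. 189.] [ 0.496 -0.224  0.06 ] zmax 0.07 x [0.472 0.508] y [-0.262 -0.221]
blue 87 [265. 149.] [ 0.681 -0.318  0.083] zmax 0.089 x [0.672 0.692] y [-0.329 -0.312]
blue 701 [214. 230.] [0.513 0.023 0.072] zmax 0.084 x [0.498 0.537] y [-0.002  0.036]
```

Descend by 97 mm to .067, grip and lift green.

```bash
python3 -m inch '[[0,-0.02,-0.7,0,62],[0,0,-0.8,0,62],[0,0,-0.8,0,62],[0,0,-0.8,0,62],[0,0,-0.5,0,62]]';python3 -m inch '[[0,0,-0.3,0,62],[0,0,0,0,62]]'; python3 -m inch '[[0,0,0,0,50],[0,0,0,0,34],[0,0,0,0,34],[0,0,0,0,34],[0,0,0,0,34]]' 45;  python3 -m inch '[[0,0,0.2,0,34],[0,0,0.3,0,34],[0,0,0.5,0,34],[0,0,0.5,0,34],[0,0,0.7,0,34]]'; python3 -m inch '[[0,0,0.8,0,34],[0,0,0.8,0,34],[0,0,0.6,0,34],[0,0,0,0,34],[0,0,0,0,34]]'; python3 -c "
from h import *
s=snap('scene');find(s)"
```

```text
clock: 37.3
tool_pos: [0.4916, -0.2421, 0.0731]
eef_rot: [0.03, 1.0, 0.001, -0.0]
contact_force: [0.1, 0.1, 0.4]
opening: 0.706
clock: 37.5
tool_pos: [0.4912, -0.2432, 0.066]
eef_rot: [0.031, 1.0, 0.0, -0.001]
contact_force: [0.2, 0.4, 1.1]
opening: 0.702
clock: 38.0
tool_pos: [0.4916, -0.2435, 0.0672]
eef_rot: [0.032, 0.999, 0.0, 0.0]
contact_force: [-1.3, 3.1, 5.4]
opening: 0.45
clock: 38.5
tool_pos: [0.4903, -0.2444, 0.1225]
eef_rot: [0.032, 0.999, -0.0, -0.001]
contact_force: [0.1, -0.2, -0.5]
opening: 0.45
clock: 39.0
tool_pos: [0.4903, -0.2445, 0.1769]
eef_rot: [0.032, 0.999, -0.0, -0.001]
contact_force: [0.3, 0.1, -1.3]
opening: 0.45
red 631 [184. 218.] [0.584 0.031 0.072] zmax 0.084 x [0.569 0.609] y [0.006 0.044]
red 64 [340. 243.] [ 0.366 -0.16   0.015] zmax 0.018 x [0.362 0.371] y [-0.175 -0.148]
yellow 230 [256. 208.] [ 0.568 -0.153  0.024] zmax 0.033 x [0.558 0.589] y [-0.174 -0.142]
yellow 769 [149. 240.] [0.573 0.116 0.072] zmax 0.083 x [0.559 0.599] y [0.093 0.131]
green 355 [317. 144.] [ 0.476 -0.236  0.166] zmax 0.18 x [0.469 0.501] y [-0.263 -0.224]
blue 86 [265. 149.] [ 0.68  -0.317  0.084] zmax 0.088 x [0.673 0.691] y [-0.33  -0.312]
blue 700 [214. 230.] [0.513 0.023 0.072] zmax 0.083 x [0.498 0.537] y [-0.002  0.036]
```

```bash
for i in 1 2 3; do python3 -m inch '[[0.051,0.925,0,0.112,34],[0.051,0.925,0,0.112,34],[0.051,0.925,0,0.112,34],[0.051,0.925,0,0.112,34],[0.051,0.925,0,0.112,34]]'; done; python3 -m inch '[[0,0,-0.5,0,34],[0,0,-0.7,0,34],[0,0,-0.8,0,34],[0,0,-0.6,0,34],[0,0,0,0,34]]'; python3 -m inch '[[0,0,-0.2,0,34],[0,0,0,0,34]]'; python3 -c "
from h import *
s=snap('scene');find(s);tilt(s,'green',(180,250));tilt(s,'yellow',(150,240));tilt(s,'blue',(215,230))"
```

```text
clock: 39.55
tool_pos: [0.4965, -0.1276, 0.1756]
eef_rot: [0.002, 1.0, 0.0, -0.002]
contact_force: [1.0, 0.3, -0.7]
opening: 0.447
clock: 40.05
tool_pos: [0.503, -0.0122, 0.1756]
eef_rot: [-0.027, 1.0, -0.0, -0.001]
contact_force: [1.0, -0.8, -0.6]
opening: 0.449
clock: 40.55
tool_pos: [0.5094, 0.1033, 0.1755]
eef_rot: [-0.056, 0.998, -0.0, -0.001]
contact_force: [0.3, 0.2, -0.4]
opening: 0.45
clock: 41.05
tool_pos: [0.5082, 0.1007, 0.1088]
eef_rot: [-0.056, 0.998, -0.001, -0.003]
contact_force: [-0.3, 0.7, 0.2]
opening: 0.447
clock: 41.25
tool_pos: [0.51, 0.1022, 0.1062]
eef_rot: [-0.056, 0.998, -0.0, -0.001]
contact_force: [-0.4, 0.6, -0.3]
opening: 0.447
red 98 [178. 217.] [0.59  0.042 0.074] zmax 0.157 x [0.473 0.609] y [0.013 0.126]
red 20 [198. 214.] [0.538 0.036 0.099] zmax 0.13 x [0.502 0.574] y [0.005 0.067]
red 64 [340. 243.] [ 0.366 -0.159  0.014] zmax 0.017 x [0.363 0.371] y [-0.174 -0.149]
yellow 16 [155. 193.] [0.518 0.13  0.182] zmax 0.185 x [0.517 0.52 ] y [0.126 0.135]
yellow 231 [256. 208.] [ 0.568 -0.153  0.024] zmax 0.033 x [0.558 0.588] y [-0.174 -0.142]
yellow 1
[... 192 characters left out ...]
.099 0.096] zmax 0.109 x [0.488 0.528] y [0.084 0.12 ]
blue 86 [265. 149.] [ 0.68  -0.317  0.083] zmax 0.089 x [0.672 0.692] y [-0.328 -0.311]
blue 699 [214. 230.] [0.513 0.024 0.072] zmax 0.084 x [0.498 0.537] y [-0.002  0.036]
green -x collar 115 nz -0.055 pos 0.499
green -x foot 19 nz -0.281 pos 0.5029
green +y collar 73 nz -0.042 pos 0.0283
green +y foot 18 nz -0.238 pos 0.0595
yellow -x collar 81 nz -0.098 pos 0.5702
yellow -x foot 10 nz -0.372 pos 0.5745
yellow +y collar 109 nz -0.036 pos 0.0651
yellow +y foot 25 nz -0.226 pos 0.0603
blue -x collar 90 nz -0.038 pos 0.4979
blue -x foot 18 nz -0.372 pos 0.5009
blue +y collar 100 nz -0.041 pos -0.0231
blue +y foot 29 nz -0.254 pos -0.0272
```

```bash
python3 -m inch '[[0,0.02,-0.4,0,34],[0,0,-0.2,0,34],[0,0,-0.1,0,34],[0,0,0,0,34]]';python3 -m inch '[[0,0,-0.1,0,34],[0,0,-0.06,0,34]]'; python3 -m inch '[[0,0,-0.04,0,34],[0,0,0,0,34]]'
```

```text
clock: 41.7
tool_pos: [0.51, 0.1032, 0.0886]
eef_rot: [-0.056, 0.998, -0.0, -0.001]
contact_force: [0.3, 0.2, -0.4]
opening: 0.45
clock: 41.9
tool_pos: [0.5103, 0.1033, 0.0849]
eef_rot: [-0.056, 0.998, 0.0, -0.0]
contact_force: [-0.6, 0.6, -0.5]
opening: 0.453
clock: 42.1
tool_pos: [0.5102, 0.1032, 0.0839]
eef_rot: [-0.056, 0.998, -0.0, -0.0]
contact_force: [0.2, 0.5, -1.4]
opening: 0.445
```

```bash
python3 -m inch '[[0,0,-0.03,0,34],[0,0,0,0,45],[0,0,0,0,58],[0,0,0,0,58],[0,0,0,0,58]]';  python3 -m inch '[[0,0,0.3,0,60],[0,0,0.7,0,60],[0,0,1,0,60],[0,0,0.5,0,60],[0,0,0,0,60]]'; python3 -c "
from h import *
s=snap('scene','s8.png');find(s);[tilt(s,n,c) for n,c in (('red',(185,218)),('green',(180,250)),('yellow',(150,240)),('blue',(215,230)))]"
```

```text
clock: 42.6
tool_pos: [0.5103, 0.1032, 0.0833]
eef_rot: [-0.056, 0.998, 0.0, -0.0]
contact_force: [0.4, 0.1, 0.4]
opening: 0.657
clock: 43.1
tool_pos: [0.5113, 0.1036, 0.1475]
eef_rot: [-0.056, 0.998, 0.001, 0.002]
contact_force: [-0.6, -0.1, -0.7]
opening: 0.683
red 577 [184. 219.] [0.58  0.035 0.07 ] zmax 0.083 x [0.569 0.609] y [0.007 0.044]
red 64 [340. 243.] [ 0.367 -0.159  0.014] zmax 0.017 x [0.362 0.371] y [-0.174 -0.148]
yellow 229 [256. 208.] [ 0.568 -0.154  0.024] zmax 0.033 x [0.559 0.589] y [-0.174 -0.141]
yellow 742 [148. 240.] [0.571 0.117 0.071] zmax 0.083 x [0.559 0.6  ] y [0.094 0.131]
green 797 [179. 253.] [0.503 0.109 0.072] zmax 0.084 x [0.488 0.528] y [0.086 0.124]
blue 86 [265. 149.] [ 0.681 -0.317  0.083] zmax 0.089 x [0.672 0.692] y [-0.329 -0.312]
blue 114 [207. 175.] [ 0.755 -0.176  0.035] zmax 0.199 x [0.484 0.768] y [-0.232  0.056]
blue 700 [214. 230.] [0.513 0.023 0.072] zmax 0.083 x [0.498 0.537] y [-0.002  0.036]
red -x collar 73 nz -0.034 pos 0.5702
red -x foot 18 nz -0.412 pos 0.5734
red +y collar 49 nz -0.094 pos -0.0232
red +y foot 37 nz -0.313 pos -0.0276
green -x collar 124 nz -0.065 pos 0.5006
green +y collar 160 nz -0.057 pos 0.0656
green +y foot 18 nz -0.285 pos 0.0608
yellow -x collar 167 nz -0.042 pos 0.57
yellow +y collar 76 nz -0.057 pos 0.0652
yellow +y foot 20 nz -0.223 pos 0.0604
blue -x collar 125 nz -0.045 pos 0.4983
blue +y collar 151 nz -0.033 pos -0.0234
blue +y foot 25 nz -0.188 pos -0.0281
```

```bash
python3 -m inch '[[-0.84,-0.55,0,0,60],[-0.84,-0.55,0,0,60],[-0.84,-0.55,0,0,60],[-0.84,-0.55,0,0,60],[0,0,0,0,60]]'; python3 -m inch '[[0,0,-0.7,0,60],[0,0,-0.7,0,60],[0,0,-0.7,0,60],[0,0,-0.18,0,60],[0,0,0,0,60]]';  python3 -m inch '[[0,0,0,0,30],[0,0,0,0,22],[0,0,0,0,12],[0,0,0,0,12],[0,0,0,0,12]]' 30; python3 -c "
from h import *
s=snap('scene','s9.png');find(s)"
```

```text
clock: 43.65
tool_pos: [0.4221, 0.0455, 0.1449]
eef_rot: [-0.056, 0.998, -0.002, -0.004]
contact_force: [-0.1, 0.1, -0.4]
opening: 0.682
clock: 44.15
tool_pos: [0.4261, 0.0486, 0.0879]
eef_rot: [-0.057, 0.998, -0.0, -0.001]
contact_force: [0.0, 0.1, -0.7]
opening: 0.682
clock: 44.65
tool_pos: [0.4264, 0.0485, 0.089]
eef_rot: [-0.056, 0.998, 0.0, 0.0]
contact_force: [-0.4, 2.7, 0.9]
opening: 0.255
red 270 [178. 218.] [0.597 0.039 0.074] zmax 0.085 x [0.576 0.609] y [0.007 0.045]
red 64 [340. 243.] [ 0.367 -0.159  0.014] zmax 0.017 x [0.362 0.371] y [-0.174 -0.147]
yellow 25 [219. 209.] [0.435 0.082 0.164] zmax 0.166 x [0.432 0.437] y [0.071 0.089]
yellow 764 [149. 240.] [0.572 0.115 0.071] zmax 0.083 x [0.559 0.599] y [0.093 0.131]
green 815 [180. 253.] [0.504 0.108 0.072] zmax 0.084 x [0.488 0.528] y [0.085 0.123]
blue 73 [266. 149.] [ 0.677 -0.318  0.082] zmax 0.251 x [0.393 0.687] y [-0.328  0.029]
```

```bash
python3 -m inch '[[0,0,0,0,10],[0,0,0,0,10],[0,0,0,0,10]]'
```

```text
clock: 45.0
tool_pos: [0.4263, 0.0487, 0.0889]
eef_rot: [-0.056, 0.998, 0.0, 0.0]
contact_force: [-1.2, 1.9, 4.9]
opening: 0.199
```

```bash
python3 -m inch '[[0.1,0.02,0,0,10],[0.2,0.04,0,0,10],[0.25,0.05,0,0,10],[0.25,0.05,0,0,10],[0.25,0.05,0,0,10]]'; python3 -m inch '[[0.25,0.05,0,0,10],[0.25,0.05,0,0,10],[0.25,0.05,0,0,10],[0.25,0.05,0,0,10],[0.25,0.05,0,0,10]]';python3 -m inch '[[0.25,0.05,0,0,10],[0.25,0.05,0,0,10],[0.25,0.05,0,0,10],[0.2,0.04,0,0,10],[0.1,0.02,0,0,10]]'; python3 -m inch '[[0,0,0,0,10],[0,0,0,0,10]]'
cat >> h.py <<'E'
def needle(s):
    P=cloud(s);ex=np.array([.9939,.1106,0]);ey=np.array([-.1106,.9939,0])
    m=(P[...,2]>.143)&(P[...,2]<.175)&(abs(P[...,0]-.67)<.02)&(abs(P[...,1]-.045)<.02)
    q=P[m];d=np.array(s['position'])[:2]-np.median(q,0)[:2];d/=np.linalg.norm(d)
    c=np.median(q,0)[:2]-.0105*d;print('needle ex,ey',(c@ex[:2]).round(4),(c@ey[:2]).round(4),len(q))
E
python3 - <<'E'
from h import *
s=snap('scene','s10.png');find(s);needle(s);needle(dict(np.load('/tmp/scene2.npz')))
for n in('red','yellow','green','blue'):
    for b,A,c in blobs(masks(s)[n],150):
        if c[0]<225 and c[1]>160:
            try: print(c);tilt(s,n,c)
            except Exception as e: print(e)
a=s['pixels'];cv2.imwrite('pics/m10.png',cv2.resize(a[130:280,90:240],None,fx=4,fy=4,interpolation=cv2.INTER_CUBIC)[:,:,::-1])
E
```

```text
clock: 45.5
tool_pos: [0.4516, 0.0515, 0.0889]
eef_rot: [-0.055, 0.998, -0.002, -0.001]
contact_force: [-2.2, -2.2, 7.5]
opening: 0.2
clock: 46.0
tool_pos: [0.483, 0.0577, 0.0889]
eef_rot: [-0.055, 0.998, -0.002, -0.001]
contact_force: [-2.6, -3.0, 7.2]
opening: 0.204
clock: 46.5
tool_pos: [0.5099, 0.0631, 0.0889]
eef_rot: [-0.055, 0.998, -0.002, -0.001]
contact_force: [-2.3, -2.5, 7.4]
opening: 0.201
clock: 46.7
tool_pos: [0.5103, 0.0632, 0.089]
eef_rot: [-0.055, 0.998, -0.001, -0.0]
contact_force: [0.4, -1.5, 5.5]
opening: 0.198
red 64 [340. 243.] [ 0.366 -0.159  0.014] zmax 0.018 x [0.363 0.371] y [-0.173 -0.148]
yellow 16 [176. 195.] [0.518 0.091 0.163] zmax 0.166 x [0.516 0.52 ] y [0.086 0.098]
yellow 14 [191. 201.] [0.489 0.088 0.161] zmax 0.163 x [0.488 0.49 ] y [0.078 0.097]
yellow 229 [256. 208.] [ 0.568 -0.153  0.024] zmax 0.033 x [0.559 0.588] y [-0.174 -0.141]
yellow 694 [114. 226.] [0.655 0.128 0.073] zmax 0.084 x [0.643 0.684] y [0.105 0.143]
green 706 [142. 238.] [0.584 0.121 0.071] zmax 0.083 x [0.572 0.612] y [0.098 0.136]
blue 86 [265. 149.] [ 0.68  -0.318  0.082] zmax 0.089 x [0.671 0.69 ] y [-0.33  -0.311]
blue 65 [179. 227.] [0.588 0.04  0.056] zmax 0.142 x [0.467 0.594] y [0.035 0.138]
needle ex,ey 0.6746 -0.035 197
needle ex,ey 0.6746 -0.0353 199
[114.15273775 226.05619597]
yellow -x collar 131 nz -0.041 pos 0.6547
yellow +y collar 111 nz -0.029 pos 0.0673
yellow +y foot 15 nz -0.222 pos 0.0628
[141.54815864 238.43201133]
green -x collar 133 nz -0.067 pos 0.5838
green +y collar 119 nz -0.048 pos 0.0679
green +y foot 10 nz -0.285 pos 0.0632
```

View pics/m10.png

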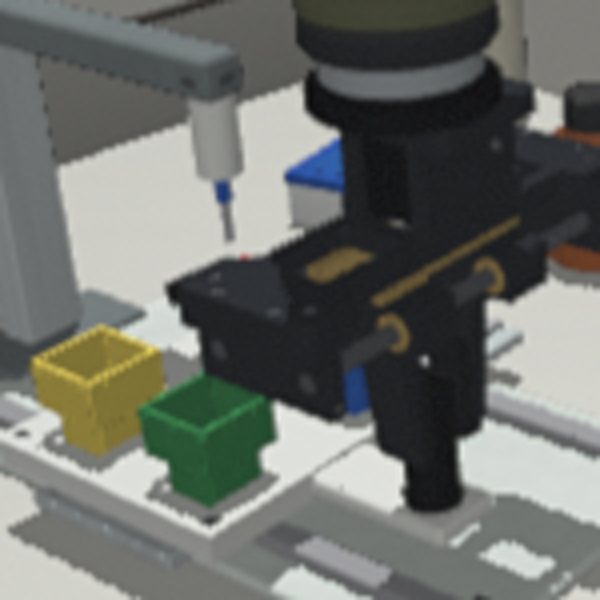

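```bash
python3 -m inch '[[-0.015,0.12,0,0,10],[-0.015,0.12,0,0,10],[0,0,0,0,10]]'
python3 - <<'E'
from h import *
s=snap('scene')
for n in('yellow','green'):
    for b,A,c in blobs(masks(s)[n],300):
        if c[0]<225 and c[1]>160: tilt(s,n,c)
E
```

```text
clock: 47.05
tool_pos: [0.5095, 0.07, 0.0889]
eef_rot: [-0.056, 0.998, -0.001, -0.0]
contact_force: [-0.7, -2.1, 5.3]
opening: 0.199
yellow -x collar 153 nz -0.063 pos 0.655
yellow +y collar 76 nz -0.02 pos 0.0744
yellow +y foot 15 nz -0.245 pos 0.0696
green -x collar 81 nz -0.091 pos 0.5835
green +y collar 93 nz -0.038 pos 0.0749
green +y foot 15 nz -0.299 pos 0.0705
```

```bash
for i in 1 2 3 4 5 6; do python3 -m inch '[[0,0,0,0,10],[0,0,0,0,10],[0,0,0,0,10],[0,0,0,0,10],[0,0,0,0,10]]' | grep -E 'clock|pos'; done
python3 -m inch '[[0.011,-0.1,0,0,10],[0.022,-0.2,0,0,10],[0.028,-0.25,0,0,10],[0.028,-0.25,0,0,10],[0.028,-0.25,0,0,10]]'; python3 -m inch '[[0.028,-0.25,0,0,10],[0.028,-0.25,0,0,10],[0.028,-0.25,0,0,10],[0.028,-0.25,0,0,10],[0.028,-0.25,0,0,10]]';python3 -m inch '[[0.028,-0.25,0,0,10],[0.028,-0.25,0,0,10],[0.028,-0.25,0,0,10],[0.028,-0.25,0,0,10],[0.028,-0.25,0,0,10]]';python3 -m inch '[[0.015,-0.15,0,0,10],[0.011,-0.12,0,0,10],[0,0,0,0,10],[0,0,0,0,10]]'
python3 - <<'E'
from h import *
s=snap('scene','s11.png');needle(s)
for n in('red','yellow','green','blue'):
    for b,A,c in blobs(masks(s)[n],150):
        if c[0]<225 and c[1]>170:
            print(n,A,c)
            try: tilt(s,n,c)
            except Exception as e: print(e)
E
```

```text
clock: 47.6
tool_pos: [0.5095, 0.07, 0.089]
clock: 48.1
tool_pos: [0.5095, 0.07, 0.089]
clock: 48.6
tool_pos: [0.5095, 0.07, 0.0889]
clock: 49.1
tool_pos: [0.5095, 0.07, 0.0889]
clock: 49.6
tool_pos: [0.5095, 0.07, 0.089]
clock: 50.1
tool_pos: [0.5095, 0.07, 0.089]
clock: 50.6
tool_pos: [0.5123, 0.0449, 0.089]
eef_rot: [-0.056, 0.998, 0.0, 0.0]
contact_force: [-1.3, 2.5, 6.3]
opening: 0.202
clock: 51.1
tool_pos: [0.5158, 0.0136, 0.089]
eef_rot: [-0.056, 0.998, 0.0, 0.0]
contact_force: [-0.3, 2.9, 6.1]
opening: 0.198
clock: 51.6
tool_pos: [0.5193, -0.0177, 0.089]
eef_rot: [-0.056, 0.998, 0.0, 0.0]
contact_force: [-0.5, 2.6, 5.5]
opening: 0.197
clock: 52.0
tool_pos: [0.5201, -0.0254, 0.089]
eef_rot: [-0.056, 0.998, -0.0, 0.0]
contact_force: [0.1, 0.3, 5.2]
opening: 0.202
needle ex,ey 0.6747 -0.0351 198
red 181 [176.19337017 192.29281768]
red +y collar 53 nz -0.058 pos -0.1096
yellow 583 [151.18010292 207.07890223]
yellow -x collar 100 nz -0.08 pos 0.6549
yellow +y collar 57 nz -0.031 pos -0.0217
green 589 [177.91680815 216.98641766]
green -x collar 99 nz -0.092 pos 0.5837
green +y collar 75 nz -0.084 pos -0.0217
green +y foot 16 nz -0.245 pos -0.0259
```

```bash
python3 -m inch '[[-0.014,0.13,0,0,10],[-0.014,0.13,0,0,10],[0,0,0,0,10]]'
cat > chk.py <<'E'
from h import *
s=snap('scene')
for n in('red','yellow','green','blue'):
    for b,A,c in blobs(masks(s)[n],150):
        if c[0]<225 and c[1]>180:
            print(n,A,c)
            try: tilt(s,n,c)
            except Exception as e: print(e)
E
python3 chk.py
```

```text
clock: 52.35
tool_pos: [0.5195, -0.0192, 0.089]
eef_rot: [-0.056, 0.998, -0.001, -0.0]
contact_force: [-1.0, -0.1, 6.4]
opening: 0.202
red 163 [173.6809816  193.57055215]
red +y collar 55 nz -0.068 pos -0.1035
yellow 592 [148.69256757 208.27702703]
yellow -x collar 71 nz -0.13 pos 0.6561
yellow -x foot 8 nz -0.342 pos 0.6593
yellow +y collar 90 nz -0.05 pos -0.0155
yellow +y foot 23 nz -0.254 pos -0.0204
green 595 [175.54789916 218.31932773]
green -x collar 59 nz -0.111 pos 0.586
green +y collar 88 nz -0.093 pos -0.0151
green +y foot 12 nz -0.252 pos -0.0197
```

```bash
for i in 1 2 3 4 5 6; do python3 -m inch '[[0,0,0,0,10],[0,0,0,0,10],[0,0,0,0,10],[0,0,0,0,10],[0,0,0,0,10]]' | grep -E 'clock|pos'; done
python3 -m inch '[[0.1,0.011,0,0,10],[0.2,0.022,0,0,10],[0.25,0.028,0,0,10],[0.25,0.028,0,0,10],[0.25,0.028,0,0,10]]'; python3 -m inch '[[0.25,0.028,0,0,10],[0.25,0.028,0,0,10],[0.25,0.028,0,0,10],[0.25,0.028,0,0,10],[0.25,0.028,0,0,10]]';python3 -m inch '[[0.25,0.028,0,0,10],[0.15,0.017,0,0,10],[0.08,0.009,0,0,10],[0,0,0,0,10],[0,0,0,0,10]]'; python3 chk.py
```

```text
clock: 52.9
tool_pos: [0.5195, -0.0192, 0.089]
clock: 53.4
tool_pos: [0.5195, -0.0192, 0.089]
clock: 53.9
tool_pos: [0.5195, -0.0192, 0.089]
clock: 54.4
tool_pos: [0.5195, -0.0192, 0.089]
clock: 54.9
tool_pos: [0.5195, -0.0192, 0.089]
clock: 55.4
tool_pos: [0.5195, -0.0192, 0.089]
clock: 55.9
tool_pos: [0.5446, -0.0164, 0.089]
eef_rot: [-0.056, 0.998, -0.001, -0.001]
contact_force: [-2.3, -0.2, 8.6]
opening: 0.203
clock: 56.4
tool_pos: [0.576, -0.0129, 0.089]
eef_rot: [-0.056, 0.998, -0.001, -0.001]
contact_force: [-2.5, -0.6, 8.5]
opening: 0.201
clock: 56.9
tool_pos: [0.5887, -0.0115, 0.089]
eef_rot: [-0.056, 0.998, -0.001, -0.0]
contact_force: [-1.0, -0.7, 6.1]
opening: 0.2
yellow 519 [124.58381503 199.44701349]
yellow -x collar 83 nz -0.103 pos 0.7246
yellow +y collar 76 nz -0.038 pos -0.0155
yellow +y foot 9 nz -0.25 pos -0.0205
green 546 [149.23443223 208.67399267]
green -x collar 78 nz -0.055 pos 0.6529
green +y collar 78 nz -0.04 pos -0.0149
green +y foot 12 nz -0.167 pos -0.0201
```

```bash
python3 -m inch '[[0.06,0.007,0,0,10],[0,0,0,0,10]]'; for i in 1 2 3 4 5 6; do python3 -m inch '[[0,0,0,0,10],[0,0,0,0,10],[0,0,0,0,10],[0,0,0,0,10],[0,0,0,0,10]]' | grep -E 'clock|pos'; done
python3 chk.py | grep green
python3 -m inch '[[-0.008,0.1,0,0,10],[-0.016,0.2,0,0,10],[-0.02,0.25,0,0,10],[-0.02,0.25,0,0,10],[-0.02,0.25,0,0,10]]'; python3 -m inch '[[-0.02,0.25,0,0,10],[-0.02,0.25,0,0,10],[-0.02,0.25,0,0,10],[-0.02,0.25,0,0,10],[-0.02,0.25,0,0,10]]';python3 -m inch '[[-0.02,0.25,0,0,10],[-0.02,0.25,0,0,10],[-0.02,0.25,0,0,10],[-0.02,0.25,0,0,10],[-0.012,0.15,0,0,10]]';python3 -m inch '[[-0.008,0.09,0,0,10],[0,0,0,0,10],[0,0,0,0,10]]'; python3 chk.py
```

```text
clock: 57.15
tool_pos: [0.5898, -0.0114, 0.089]
eef_rot: [-0.056, 0.998, -0.001, -0.001]
contact_force: [-1.3, -0.4, 7.3]
opening: 0.202
clock: 57.65
tool_pos: [0.5898, -0.0114, 0.089]
clock: 58.15
tool_pos: [0.5898, -0.0114, 0.089]
clock: 58.65
tool_pos: [0.5898, -0.0113, 0.089]
clock: 59.15
tool_pos: [0.5898, -0.0114, 0.089]
clock: 59.65
tool_pos: [0.5898, -0.0114, 0.089]
clock: 60.15
tool_pos: [0.5898, -0.0114, 0.089]
green 542 [148.83763838 208.5202952 ]
green -x collar 100 nz -0.089 pos 0.6544
green +y collar 84 nz -0.048 pos -0.015
green +y foot 8 nz -0.208 pos -0.0198
clock: 60.7
tool_pos: [0.5875, 0.0137, 0.089]
eef_rot: [-0.055, 0.998, -0.002, -0.001]
contact_force: [-1.6, -2.7, 8.1]
opening: 0.201
clock: 61.2
tool_pos: [0.5851, 0.045, 0.089]
eef_rot: [-0.055, 0.998, -0.002, -0.001]
contact_force: [-1.1, -2.7, 8.9]
opening: 0.201
clock: 61.7
tool_pos: [0.5828, 0.0744, 0.089]
eef_rot: [-0.056, 0.998, -0.002, -0.001]
contact_force: [-2.5, -3.3, 8.3]
opening: 0.198
clock: 62.0
tool_pos: [0.5826, 0.077, 0.089]
eef_rot: [-0.056, 0.998, -0.001, -0.001]
contact_force: [-1.6, -0.3, 8.7]
opening: 0.198
yellow 622 [ 85.53376206 216.17202572]
yellow -x collar 75 nz -0.08 pos 0.7287
yellow +y collar 93 nz -0.026 pos 0.0729
yellow +y foot 13 nz -0.248 pos 0.0682
green 647 [110.79289026 227.86707883]
green -x collar 138 nz -0.065 pos 0.6566
green +y collar 50 nz -0.024 pos 0.0738
```

```bash
for i in 1 2 3 4 5 6; do python3 -m inch '[[0,0,0,0,10],[0,0,0,0,10],[0,0,0,0,10],[0,0,0,0,10],[0,0,0,0,10]]' | grep -E 'clock|pos'; done
python3 -m inch '[[-0.1,-0.011,0,0,10],[-0.2,-0.022,0,0,10],[-0.3,-0.033,0,0,10],[-0.3,-0.033,0,0,10],[-0.3,-0.033,0,0,10]]'; for i in 1 2 3; do python3 -m inch '[[-0.3,-0.033,0,0,10],[-0.3,-0.033,0,0,10],[-0.3,-0.033,0,0,10],[-0.3,-0.033,0,0,10],[-0.3,-0.033,0,0,10]]' ; done; python3 -m inch '[[-0.2,-0.022,0,0,10],[-0.1,-0.011,0,0,10],[0,0,0,0,10]]'; python3 -c "
from h import *
print(r.get_state()['q'].round(3))"; python3 chk.py
```

```text
clock: 62.55
tool_pos: [0.5826, 0.077, 0.089]
clock: 63.05
tool_pos: [0.5826, 0.077, 0.089]
clock: 63.55
tool_pos: [0.5826, 0.077, 0.089]
clock: 64.05
tool_pos: [0.5826, 0.077, 0.089]
clock: 64.55
tool_pos: [0.5826, 0.077, 0.089]
clock: 65.05
tool_pos: [0.5826, 0.077, 0.089]
clock: 65.55
tool_pos: [0.5527, 0.0742, 0.089]
eef_rot: [-0.056, 0.998, -0.001, 0.0]
contact_force: [3.1, -1.3, 5.3]
opening: 0.198
clock: 66.05
tool_pos: [0.5151, 0.0702, 0.089]
eef_rot: [-0.056, 0.998, -0.0, -0.0]
contact_force: [2.5, -2.3, 4.0]
opening: 0.204
clock: 66.55
tool_pos: [0.4775, 0.0662, 0.089]
eef_rot: [-0.056, 0.998, -0.0, -0.0]
contact_force: [3.2, -0.7, 4.8]
opening: 0.205
clock: 67.05
tool_pos: [0.4398, 0.0621, 0.0889]
eef_rot: [-0.056, 0.998, -0.0, -0.0]
contact_force: [3.6, -2.4, 4.2]
opening: 0.201
clock: 67.35
tool_pos: [0.4314, 0.0613, 0.0889]
eef_rot: [-0.056, 0.998, -0.001, -0.001]
contact_force: [0.0, -0.8, 8.2]
opening: 0.199
[-0.132  0.8   -0.186  2.249  0.914  0.17   0.513]
red 194 [171.29896907 216.48453608]
yellow 774 [141.83979328 241.14470284]
yellow -x collar 126 nz -0.074 pos 0.5772
yellow -x foot 11 nz -0.366 pos 0.5808
yellow +y collar 89 nz -0.07 pos 0.0736
yellow +y foot 23 nz -0.26 pos 0.0697
green 797 [172.11919699 254.69887077]
green -x collar 167 nz -0.097 pos 0.5052
green +y collar 152 nz -0.046 pos 0.0749
green +y foot 17 nz -0.267 pos 0.0703
```

```bash
for i in 1 2 3; do python3 -m inch '[[-0.06,-0.007,0,0,10],[-0.06,-0.007,0,0,10],[0,0,0,0,10]]'|grep -E 'pos|force'; done;python3 -c "
from h import *
print(r.get_state()['q'].round(3))"; for i in 1 2 3; do python3 -m inch '[[-0.04,-0.004,0,0,10],[0,0,0,0,10]]'|grep -E 'pos|rot|force'; done;python3 -c "
from h import *
print(r.get_state()['q'].round(3))"; python3 chk.py
```

```text
tool_pos: [0.429, 0.061, 0.0889]
contact_force: [1.5, -1.1, 5.5]
tool_pos: [0.4259, 0.0607, 0.0889]
contact_force: [1.5, -1.8, 6.5]
tool_pos: [0.423, 0.0604, 0.0889]
contact_force: [0.7, -1.7, 6.8]
[-0.161  0.797 -0.143  2.276  0.936  0.128  0.489]
tool_pos: [0.4221, 0.0603, 0.0889]
eef_rot: [-0.056, 0.998, -0.0, -0.001]
contact_force: [2.6, -1.4, 5.5]
tool_pos: [0.4216, 0.0603, 0.0889]
eef_rot: [-0.056, 0.998, -0.0, -0.0]
contact_force: [2.2, -1.1, 6.3]
tool_pos: [0.4216, 0.0605, 0.0889]
eef_rot: [-0.056, 0.998, -0.0, 0.0]
contact_force: [5.3, -1.2, 4.6]
[-0.172  0.796 -0.127  2.283  0.945  0.113  0.479]
red 243 [175.80246914 218.65843621]
red -x collar 10 nz -0.166 pos 0.6032
red +y collar 28 nz -0.066 pos -0.0133
yellow 788 [145.6142132 242.8680203]
yellow -x collar 116 nz -0.05 pos 0.5669
yellow -x foot 8 nz -0.389 pos 0.5711
yellow +y collar 65 nz -0.012 pos 0.0743
yellow +y foot 21 nz -0.263 pos 0.0697
green 808 [176.39356436 256.65965347]
green -x collar 175 nz -0.043 pos 0.4955
green +y collar 112 nz -0.046 pos 0.0753
green +y foot 17 nz -0.285 pos 0.0704
```

```bash
for i in 1 2 3; do python3 -m inch '[[-0.05,-0.005,0,0,10],[0,0,0,0,10]]'|grep -E 'pos|rot|force'; done; python3 chk.py | grep -E 'yellow|green'
```

```text
tool_pos: [0.4215, 0.0609, 0.0889]
eef_rot: [-0.056, 0.998, 0.0, 0.001]
contact_force: [6.8, -0.1, 3.7]
tool_pos: [0.4214, 0.0611, 0.0889]
eef_rot: [-0.056, 0.998, 0.001, 0.002]
contact_force: [8.4, -0.4, 1.6]
tool_pos: [0.4213, 0.0614, 0.0889]
eef_rot: [-0.056, 0.998, 0.001, 0.003]
contact_force: [11.7, -0.7, -0.2]
yellow 787 [145.27827192 243.15120712]
yellow -x collar 173 nz -0.076 pos 0.5668
yellow -x foot 9 nz -0.387 pos 0.5711
yellow +y collar 130 nz -0.059 pos 0.0752
yellow +y foot 21 nz -0.245 pos 0.0707
green 815 [176.07484663 256.86871166]
green -x collar 177 nz -0.081 pos 0.4954
green +y collar 156 nz -0.044 pos 0.0762
green +y foot 23 nz -0.248 pos 0.0715
```

```bash
python3 -m inch '[[0.07,0.007,0,0,10],[0,0,0,0,20],[0,0,0,0,40],[0,0,0,0,60],[0,0,0,0,60]]'; python3 -m inch '[[0,0,0.1,0,60],[0,0,0.7,0,60],[0,0,1,0,60],[0,0,1,0,60],[0,0,1,0,60]]'; python3 -m inch '[[0,-0.8,0,0,60],[0,-1,0,0,60],[0,-1,0,0,60],[0,-1,0,0,60],[0,-1,0,0,60]]'; python3 -m inch '[[0,-1,0,0,60],[0,-1,0,0,60],[0,-0.5,0,0,60],[0,0,0,0,60]]'
python3 - <<'E'
from h import *
exec(open('chk.py').read())
find(s)
t=snap('top');find(t)
P=cloud(t)
c2=cv2.resize(s['pixels'][120:300,60:360],None,fx=2,fy=2,interpolation=cv2.INTER_CUBIC)
c=cv2.resize(t['pixels'][85:235,140:390],None,fx=2,fy=2,interpolation=cv2.INTER_CUBIC)
o=np.zeros((600,600,3),np.uint8);o[:360,:600]=c2;o[360:600,:500]=c[:240]
cv2.imwrite('pics/end.png',o[:,:,::-1])
E
```

```text
clock: 70.1
tool_pos: [0.4178, 0.0602, 0.0885]
eef_rot: [-0.056, 0.998, -0.0, -0.001]
contact_force: [-0.4, 0.0, -0.4]
opening: 0.477
clock: 70.6
tool_pos: [0.4183, 0.0601, 0.1848]
eef_rot: [-0.056, 0.998, -0.0, -0.001]
contact_force: [0.0, -0.6, 0.1]
opening: 0.683
clock: 71.1
tool_pos: [0.4184, -0.0607, 0.1839]
eef_rot: [-0.056, 0.998, -0.0, -0.001]
contact_force: [-0.5, -0.2, 0.0]
opening: 0.681
clock: 71.5
tool_pos: [0.4181, -0.1241, 0.1836]
eef_rot: [-0.054, 0.999, -0.0, -0.001]
contact_force: [-0.0, -0.3, -0.2]
opening: 0.683
red 648 [181.62037037 221.4382716 ]
red -x collar 108 nz -0.052 pos 0.5668
red +y collar 84 nz -0.106 pos -0.0133
red +y foot 22 nz -0.23 pos -0.0174
yellow 790 [145.22658228 243.17088608]
yellow -x collar 127 nz -0.045 pos 0.5667
yellow -x foot 37 nz -0.403 pos 0.57
yellow +y collar 56 nz -0.037 pos 0.0754
yellow +y foot 41 nz -0.309 pos 0.0719
green 823 [176.45929526 256.41190765]
green -x collar 174 nz -0.052 pos 0.4957
green +y collar 137 nz -0.05 pos 0.0752
green +y foot 23 nz -0.275 pos 0.0705
blue 715 [212.16923077 232.67552448]
blue -x collar 127 n
[... 516 characters left out ...]
.095 0.133]
blue 91 [266. 149.] [ 0.68  -0.317  0.083] zmax 0.088 x [0.672 0.691] y [-0.332 -0.311]
blue 715 [212. 233.] [0.509 0.033 0.072] zmax 0.084 x [0.493 0.533] y [0.008 0.046]
red 295 [193. 170.] [0.588 0.033 0.063] zmax 0.085 x [0.567 0.604] y [0.013 0.048]
yellow 326 [155. 174.] [0.578 0.121 0.065] zmax 0.085 x [0.557 0.595] y [0.098 0.136]
yellow 150 [275. 179.] [ 0.577 -0.16   0.018] zmax 0.034 x [0.562 0.59 ] y [-0.175 -0.147]
green 276 [157. 204.] [0.507 0.113 0.063] zmax 0.084 x [0.487 0.523] y [0.091 0.128]
blue 118 [348. 128.] [ 0.685 -0.328  0.087] zmax 0.09 x [0.674 0.697] y [-0.338 -0.317]
blue 295 [195. 200.] [0.516 0.025 0.063] zmax 0.084 x [0.495 0.532] y [0.005 0.041]
```

View pics/end.png

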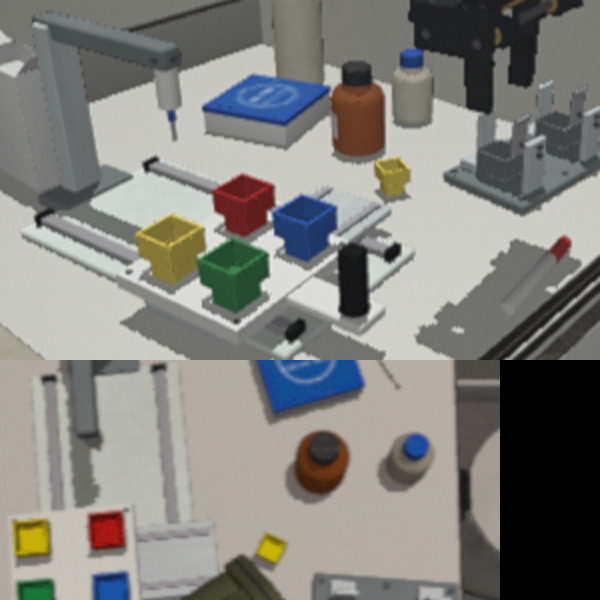

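```bash
python3 -c "
from plant import r
print(r.finish_job())"
```

```text
the job is handed in; nothing more can be done
None
```

I handed the job in at about 72 s of the 210 s allowed. All four tubs stand in the carrier, it was dispensed in the order red, yellow, green, blue, and the carrier is back at its front stop. No verdict came back, so everything below is from my own measurements.

- **Loading:** yellow went to the far-left pocket, blue to near-right, red to far-right and green to near-left. Red first landed tilted on a pocket edge. I nudged it the wrong way once, which dragged the carrier a few mm, then regripped it and it dropped in upright.
- **Dispensing:** each tub rested about 3 s under the needle. Yellow and green measured within about 1 mm of the needle centre. Red and blue were partly hidden by the gripper, so I inferred their positions from the visible tubs: about 1 to 2 mm off. Before those rests, red stood about 5 mm off and yellow about 6.5 mm off for a few tenths of a second while I corrected them.
- **Final state:** all four tubs are upright with rims at about 84 mm. The gripper has let go and is clear, and the pen, both bottles and the small look-alike tub are where they started.
- **Front stop:** I pulled until the carrier stopped moving and the force rose to about 12 N. The far tubs then measured about 88 mm in front of the needle, against the stated 85 mm. That could be camera error plus play in the pockets. Before loading I had taken a spot about 3 mm short of this for the stop.

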